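# Pack a slide mailer and screw the transport pot shut

### The job

Slide the flat slide mailer along the riser to its front edge, the one facing the robot, until about a third of it overhangs and can be gripped, then put it right inside the pot. Take the lid from its sloping rest and set it level on top of the pot's thread with its bar roughly in line with the pot's two ears; staying on the thread, turn it back anticlockwise about a quarter turn until it drops into the thread start, then screw it clockwise until it stops, tight, with its bar in line with the ears again. Let go, and leave the hand-rub bottle, the mug and the stapler alone.

Things in the scene. Friction and masses are not known exactly. Their poses are not given: they have to be found in the camera images.
- pot: White plastic pot fixed to the bench, 116 mm across, rim 125 mm up, neck 88 mm across (83 at the rim), open mouth 77 mm, inside 108 mm across below the neck, inner floor 5 mm up. Origin: centre of its underside, z up; x runs through its two opposite ears (22 mm wide, tops 76 mm up, ends 94 mm from the axis). Two-start thread outside the neck, the same every half turn.
- pot_rim (a point): Centre of the pot's mouth at rim height, 125 mm above the pot's origin; axes as the pot. The lid's origin is 11 mm below it when the lid rests on top of the thread, about 23 mm in the thread start, 26 mm when tight.
- pot_thread (a point): On the pot's axis at the thread's level crest, 10 mm below the rim. Lid lugs rest on the crest with the bar along the ears. Turned back (anticlockwise from above) by 70 to 135 degrees, best 95, they are over the gaps and the lid drops 12 mm if let go or pressed lightly; turned clockwise from there it sinks 3 mm more (about 0.1 mm a degree), wedges and stops firmly with the bar along the ears again.
- lid: White screw lid, 112 mm across, with a grip bar on top (84 mm long, 16 thick, 30 tall). Starts bar side up on the rest's 28 degree slope, which faces away from the robot, bar running up the slope. Origin: centre of the skirt's lower edge; z: lid axis towards the bar; x: along the bar. Top face 31 mm, top of bar 61 mm above the origin. Two lugs in the skirt under the bar's ends. About 110 g; fits either way round, 2 mm play.
- lid_bar (a point): Point on the lid's axis within the bar, 50 mm above the lid's origin; axes as the lid.
- lid_bar_end (a point): Middle of the bar's end face at the lid's +x, 42 mm from the lid's axis and 46 mm above its origin.
- lid_rest: Grey fixed sloping rest, 150 mm deep, 130 mm wide, that holds the lid. Origin: centre of its underside; its x points towards the robot and the slope rises that way at 28 degrees; two stops 20 mm tall hold the lid's lower edge.
- riser: Fixed grey bench riser, flat top 150 mm (x) by 180 mm (y), upper face 60 mm up, 12 mm thick, open in front beneath: its side legs (12 mm thick, 78 mm either side of the middle) start 20 mm behind the front edge. Origin: centre of its underside; x points away from the robot; front edge at x = -75 mm.
- riser_edge (a point): Middle of the upper front edge of the riser, axes as the riser.
- mailer: White flat plastic slide mailer with a grey label, 100 mm long (x), 36 mm wide (y), 6 mm thick, about 35 g, lying flat on the riser. Origin: centre of its underside; x along its length away from the robot.
- mailer_front (a point): Middle of the mailer's end nearest the robot, half way up its thickness; 50 mm from its middle.
- mailer_back (a point): Middle of the mailer's other end.
- rub_bottle: Clear hand-rub bottle, 60 mm across and 150 mm tall, standing; origin centre of underside. Leave alone.
- pen_mug: White mug, 76 mm across, 90 mm tall, standing; origin centre of underside. Leave alone.
- stapler: Black stapler, 130 mm long (x), 36 mm wide, about 45 mm tall; origin centre of underside. Leave alone.
There are look-alikes about, which are no part of the job. Leave any green look-alike of the lid alone.

How it is judged (in metres and radians):
On the way, in this order (a step that is already met when the one before it is completed fails the run):
1. the mailer lies flat on the riser with at least 22 mm overhanging the front edge (x of mailer_front in the frame of riser_edge below -0.022 m and x of mailer_back in the frame of riser_edge above 0.01 m and z of mailer_front in the frame of riser_edge between -0.002 and 0.007 m and angle between mailer's own z axis and vertical below 0.1 rad), for 0.1 s.
2. the mailer is wholly inside the pot, below the rim (z of each of mailer_front, mailer_back in the frame of pot_rim below 0 m and horizontal distance between each of mailer_front, mailer_back and pot_rim below 0.06 m), for 0.2 s.
3. the lid sits level on top of the pot's thread, bar roughly in line with the ears (horizontal distance between lid and pot below 0.005 m and angle between lid's own z axis and vertical below 0.07 rad and z of lid in the frame of pot_rim between -0.0135 and -0.009 m and angle between the x axis of lid and the x axis of pot, either way round below 0.4 rad), for 0.2 s.
4. the lid, still level on the thread, is being turned back anticlockwise (bar 30 to 73 degrees anticlockwise of the ears) (horizontal distance between lid and pot below 0.006 m and angle between lid's own z axis and vertical below 0.1 rad and z of lid in the frame of pot_rim between -0.0145 and -0.006 m and ((x of lid_bar_end in the frame of pot_rim above 0.012 m and y of lid_bar_end in the frame of pot_rim above 0.021 m) or (x of lid_bar_end in the frame of pot_rim below -0.012 m and y of lid_bar_end in the frame of pot_rim below -0.021 m))), for 0.05 s.
5. the lid, turned back well away from the ears, has dropped level into the thread start (horizontal distance between lid and pot below 0.005 m and angle between lid's own z axis and vertical below 0.1 rad and angle between the x axis of lid and the x axis of pot, either way round above 0.7 rad and z of lid in the frame of pot_rim below -0.0195 m), for 0.1 s.
At the end, for the whole second after the job is handed in: The lid is screwed down on the pot: level within 3 degrees, centred within 5 mm, its origin at least 24.2 mm below the rim and its bar within 11 degrees of the line of the ears; the mailer is wholly inside the pot below the rim; everything at rest and let go (all of step 2 and z of lid in the frame of pot_rim below -0.0242 m and horizontal distance between lid and pot below 0.005 m and angle between lid's own z axis and vertical below 0.05 rad and angle between the x axis of lid and the x axis of pot, either way round below 0.2 rad and linear speed of lid below 0.02 m/s); the robot touches nothing.
It fails at once if the hand-rub bottle, the mug or the stapler is shifted by more than 30 mm or tipped over (distance of any of rub_bottle, pen_mug, stapler from where it was at the start of the episode above 0.03 m or angle between any of rub_bottle, pen_mug, stapler's own z axis and vertical above 0.4 rad).
It also fails if it takes over 72 s, if anything falls off the work surface, if the arm or the gripper's body presses on something with over 40 N, if the wrist force passes 120 N, or if a joint passes its speed limit or range.

### The arm

A 6-joint arm with a two-finger parallel gripper is mounted at the origin on the work surface. World frame = base frame: x ahead of the robot, y to its left, z up, the work surface at z = 0. Lengths are in m, angles in degrees, forces in N, time in s.
With the tool pointing down it reaches from about 0.325 to 0.775 m from the base axis. Payload 5.5 kg.
Tool frame: the origin (TCP) lies on the centre line of the jaws, within the pads' length; the fingertips stand 11 mm ahead of it and the grasp point (between the pads) lies 8 mm behind it (manip.finger_overhang is the distance from the TCP to the fingertips, in m); z points along the fingers, y is the direction in which the jaws open and shut (so a half turn about z gives the same grasp; the last joint's range is limited). The gripper opens to 85 mm and grips with 20 to 120 N. Pads are 22 mm wide; open, the fingers measure 114 mm over their backs; the gripper's body (76 mm by 85 mm) begins 54 mm behind the grasp point. The pads swing forward as they close: fully open they stand 13 mm farther back than shut.
Start: joints at [63.501, 5.22, 70.514, -0, 104.267, -3.249], TCP at [0.237, 0.551, 0.242] pointing down, gripper open.
Joint ranges: [-164.24, 164.24], [-49.07, 125.15], [9.68, 141.18], [-86.29, 266.29], [3.28, 154.24], [-151.56, 151.56]. Speed limits (degrees/s): [147.25, 147.25, 172.46, 180, 180, 180].

### API

Orientations are given as [roll, pitch, yaw] about the fixed x, y, z axes, in that order (R = Rz(yaw) Ry(pitch) Rx(roll)).
In Python, from cell import manip gives the robot as it stands.
- The arm moves only by the tool servo_tool, never from a script. Its argument "steps" is one flat list of numbers, 7 for each row, row after row: the shift along the world's x, y, z in cm, then the turn, a rotation vector about the world's x, y, z in degrees, then the finger opening in cm, from 0 to 8.54. A call has exactly 10 rows; each row is the pose to reach, as a shift and turn from the pose commanded when the call began; what a row does not reach only later rows make up. A row lasts 1/12 s, in which the tool goes at most 41.7 mm and 7.16 degrees, less where a joint would pass 70% of its speed; a pose out of reach is approached as far as the arm can. A call with a gripper value outside its range is refused whole. The fingers move at their own pace and stop on an object; "newtons" is the grip in N (left out, the last holds). Time passes only in rows, so rows that repeat a pose let the fingers close, or fill a call up. It gives the time, the measured TCP pose, the force and the opening at its end, in the units of the state.
- manip.sense(): the state, without advancing time (a new reading comes with each control period).
- manip.snapshot(name): name is "side" or "top" or "wrist"; returns the picture (384x512x3 uint8, red, green, blue); there is no depth.
- manip.calibration(name): a dict with "fov_y" (degrees; the focal length in pixels is half the picture's height over the tangent of half this angle, whatever the lens; pixels are square), "cx", "cy" (the principal point, pixels), "extrinsics" (4x4, takes a point from camera to world coordinates). Camera axes: x right, y down, z forward; pixel columns grow to the right and rows downward; lengths in m; the calibration is good to about 2 mm. The wrist camera is an equidistant fisheye: a pixel r from the principal point sees the ray r / f radians off the axis. A picture is of the moment at which its call begins: read the wrist's pose just before it. calibration takes no time and is no camera call; for the wrist camera it gives the pose at the moment of the call.
- manip.hand_in(): hands the job in, once; it reports no verdict.
The state is a dict: "t": time; "joints": joint angles; "dq": joint speeds; "effort": joint torques, N m; "tcp_pos": TCP position; "eef_rot": TCP orientation; "ft_force": force on the tool from outside, world axes, zero at the start; "moment": the same for the moment, N m; "opening": opening from 0.0 (shut) to 1.0 (fully open).
Only numpy, scipy, OpenCV 4.12 (cv2) and the standard library are available. Lean on these libraries where they do the work, as an engineer would, in place of code of your own. Each camera call takes 0.05 s, during which the arm holds its last target.

## Working session

There is one attempt and no reset: what is moved stays moved. The work goes in short steps, Python scripts to look and compute and a tool call to move; the robot and the scene stay as the last step left them, time stands still between calls to the robot, and variables do not carry over. Pictures are saved under pics/ and viewed, and the job is handed in when it is done.

Besides the shell and the picture viewer there is one more tool, called after ">>>" by a JSON object that holds its "api" and its "payload". servo_tool: Moves the arm, as the interface text tells. Its arguments: {"type":"object","properties":{"steps":{"type":"array"},"newtons":{"type":"number"}},"required":["steps"]}

```bash
ls; mkdir -p pics; python3 - <<'E'
from cell import manip
import cv2
print(manip.sense())
for n in("side","top","wrist"):
    print(n,manip.calibration(n))
    cv2.imwrite(f"pics/{n}0.png",manip.snapshot(n)[:,:,::-1])
E
```

```text
pics
{'t': 0.0, 'joints': array([ 6.34994665e+01,  5.26220399e+00,  7.05846848e+01,  2.69748398e-04,
        1.04266795e+02, -3.24711651e+00]), 'dq': array([ 0.01426316,  0.01235989, -0.01946248, -0.1120605 ,  0.15220405,
        0.0602908 ]), 'effort': array([ 3.02911219e-03, -4.58727193e+01, -4.18030357e+01,  2.90634416e-04,
        1.15328692e-02, -3.58760428e-05]), 'tcp_pos': array([0.23674094, 0.55101913, 0.24113266]), 'eef_rot': array([-1.79886514e+02, -6.70045517e-03,  1.56746643e+02]), 'ft_force': array([-0.40802098,  0.59283072,  0.63323645]), 'moment': array([0.01196497, 0.02403105, 0.00412835]), 'opening': 1.0001864027031804}
side {'fov_y': 44.614308611334586, 'cx': 250.03713093452112, 'cy': 195.77891772677435, 'extrinsics': array([[ 0.84983234, -0.34617815,  0.39742382,  0.06587595],
       [-0.52692909, -0.5416957 ,  0.65491335, -0.82600881],
       [-0.01143392, -0.76598071, -0.64276186,  0.86386124],
       [ 0.        ,  0.        ,  0.        ,  1.        ]])}
top {'fov_y': 43.724255416478066, 'cx': 259.2463288820788, 'cy': 194.05941156093078, 'extrinsics': array([[ 0.0256998 , -0.99265384,  0.11822807,  0.40108196],
       [-0.99939114, -0.02272055,  0.02647863, -0.06033321],
       [-0.0235979 , -0.11883658, -0.99263337,  1.24407592],
       [ 0.        ,  0.        ,  0.        ,  1.        ]])}
wrist {'fov_y': 65.70646984690485, 'cx': 260.6170653992322, 'cy': 188.33385470573924, 'extrinsics': array([[ 0.39483838,  0.87077768,  0.29299981,  0.16080977],
       [ 0.91874768, -0.37341681, -0.12830663,  0.58355215],
       [-0.00231549,  0.31985327, -0.94746426,  0.37204245],
       [ 0.        ,  0.        ,  0.        ,  1.        ]])}
```

View pics/side0.png

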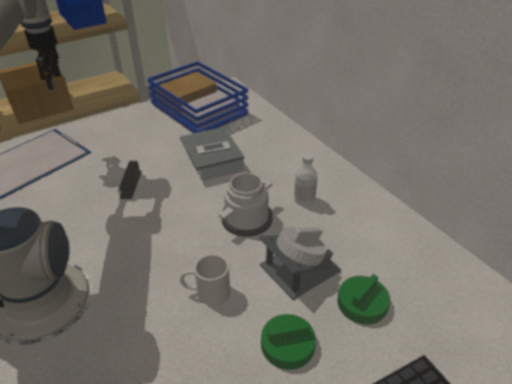

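View pics/top0.png

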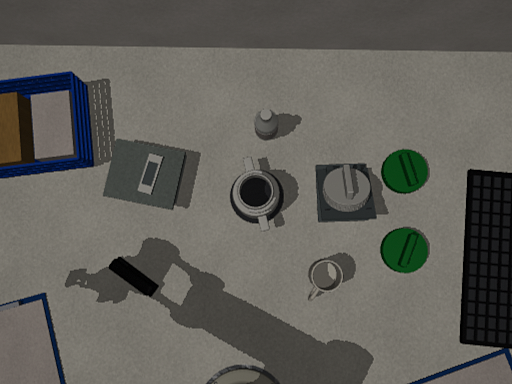

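View pics/wrist0.png

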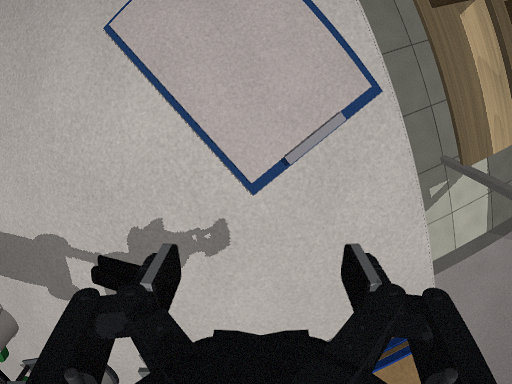

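The top view shows the riser at about (145,175) with the mailer at (152,173), the pot at (256,193) and the white lid on its rest at (347,187). The green look-alikes are at (405,171) and (405,250), and I leave those alone. The bottle is at (266,122), the mug at (325,275) and the stapler at (133,277). I'll enlarge for measuring.

```bash
python3 - <<'E'
import cv2
a=cv2.imread("pics/top0.png")
c=a[125:245,95:295]; cv2.imwrite("pics/t0a.png",cv2.resize(c,None,fx=4,fy=4,interpolation=cv2.INTER_CUBIC))
c=a[140:250,300:440]; cv2.imwrite("pics/t0b.png",cv2.resize(c,None,fx=5,fy=5,interpolation=cv2.INTER_CUBIC))
a=cv2.imread("pics/side0.png")
c=a[120:300,170:350]; cv2.imwrite("pics/s0a.png",cv2.resize(c,None,fx=3.3,fy=3.3,interpolation=cv2.INTER_CUBIC))
E
```

```text
(no output)
```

View pics/t0a.png

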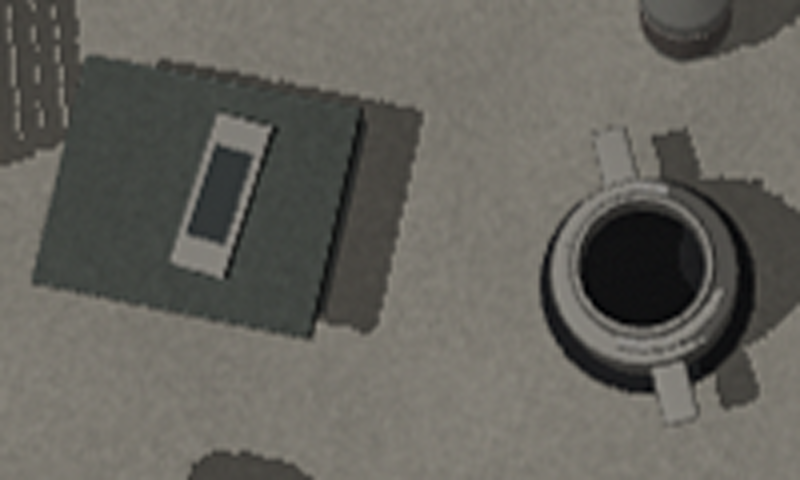

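View pics/t0b.png

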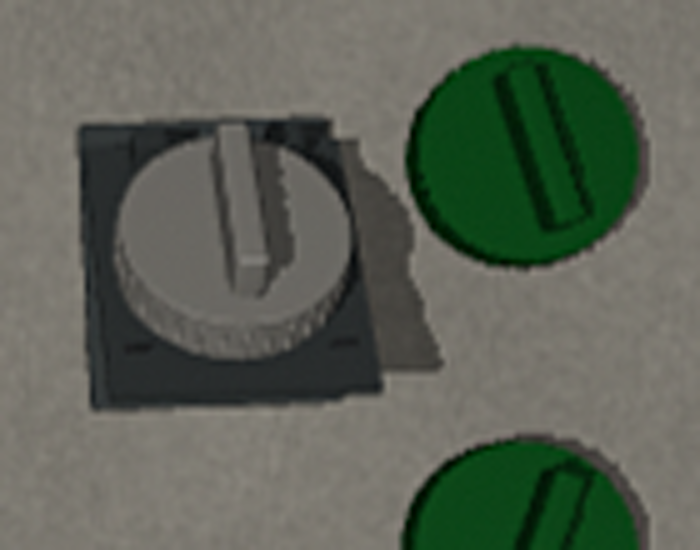

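View pics/s0a.png

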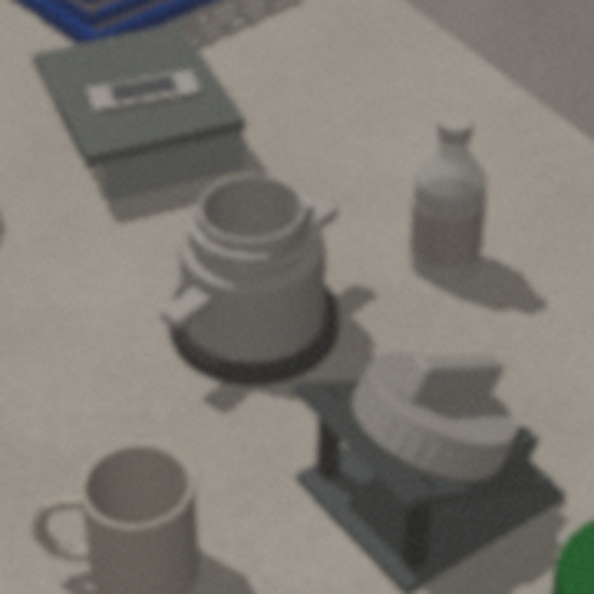

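```bash
cat > h.py <<'E'
import numpy as np,cv2
from cell import manip
def foc(c): return 192/np.tan(np.radians(c["fov_y"]/2))
def ray(name,px,cal=None):
    c=cal or manip.calibration(name); f=foc(c)
    d=np.array([px[0]-c["cx"],px[1]-c["cy"]],float)
    if name=="wrist":
        r=np.hypot(*d); th=r/f; v=np.array([*(d/max(r,1e-9)*np.sin(th)),np.cos(th)])
    else: v=np.array([d[0]/f,d[1]/f,1.])
    E=np.array(c["extrinsics"]); v=E[:3,:3]@v
    return E[:3,3],v/np.linalg.norm(v)
def onz(name,px,z,cal=None):
    o,v=ray(name,px,cal); return o+v*(z-o[2])/v[2]
def tri(rs):
    A=np.zeros((3,3));b=np.zeros(3)
    for o,v in rs:
        P=np.eye(3)-np.outer(v,v);A+=P;b+=P@o
    x=np.linalg.solve(A,b)
    return x,[np.linalg.norm((np.eye(3)-np.outer(v,v))@(x-o)) for o,v in rs]
def proj(name,X,cal=None):
    c=cal or manip.calibration(name);E=np.array(c["extrinsics"]);p=E[:3,:3].T@(np.array(X)-E[:3,3]);f=foc(c)
    if name=="wrist":
        r=np.hypot(p[0],p[1]);th=np.arctan2(r,p[2]);return c["cx"]+f*th*p[0]/r,c["cy"]+f*th*p[1]/r
    return c["cx"]+f*p[0]/p[2],c["cy"]+f*p[1]/p[2]
E
python3 - <<'E'
from h import *
np.set_printoptions(precision=4,suppress=True)
def a(p): return ((p[0]+.5)/4-.5+95,(p[1]+.5)/4-.5+125)
def b(p): return ((p[0]+.5)/5-.5+300,(p[1]+.5)/5-.5+140)
for n,p,z in [("m",(220,114),.066),("m",(275,127),.066),("m",(224,278),.066),("m",(171,263),.066),
  ("r far L",(85,56),.06),("far R",(363,108),.06),("nr R",(312,337),.06),("nr L",(33,284),.06),
  ("mouthc",(646,266),.125),("ear far mid",(612,128),.076),("ear near mid",(682,422),.076),("bottle",(690,0),.15)]:
    print(n,onz("top",a(p),z))
s=lambda p:((p[0]+.5)/3.3-.5+170,(p[1]+.5)/3.3-.5+120)
# bar ends (top face, far/low end and near/high end)
print("bar far low",tri([ray("top",b((233,124))),ray("side",s((500,367)))]))
print("bar near hi",tri([ray("top",b((252,262))),ray("side",s((420,360)))]))
for p,z in [((92,408),0),((382,390),0),((80,125),0)]: print("rest",onz("top",b(p),z))
E
```

```text
m [0.6389 0.25   0.066 ]
m [0.6313 0.2147 0.066 ]
m [0.535  0.2419 0.066 ]
m [0.5437 0.2757 0.066 ]
r far L [0.6759 0.34   0.06  ]
far R [0.6459 0.1608 0.06  ]
nr R [0.5    0.1864 0.06  ]
nr L [0.5292 0.3639 0.06  ]
mouthc [ 0.5412 -0.0229  0.125 ]
ear far mid [0.6332 0.0021 0.076 ]
ear near mid [ 0.4521 -0.0458  0.076 ]
bottle [ 0.6956 -0.0454  0.15  ]
bar far low (array([ 0.6157, -0.2392,  0.0929]), [np.float64(7.922264851809064e-05), np.float64(7.922264851812478e-05)])
bar near hi (array([ 0.5419, -0.2407,  0.1395]), [np.float64(0.0004188666124451219), np.float64(0.000418866612444978)])
rest [ 0.4819 -0.1814  0.    ]
rest [ 0.4948 -0.331   0.    ]
rest [ 0.6307 -0.1734  0.    ]
```

Measurements agree with the given sizes: the mailer is 99 mm long, the riser 180 by 150 mm, the bar 87 mm and the ears 187 mm apart. Next I move above the mailer's front end.

>>> {"api": "servo_tool", "payload": {"steps": [31.8,-29.6,-7,0,0,7.8,6.5,31.8,-29.6,-7,0,0,7.8,6.5,31.8,-29.6,-7,0,0,7.8,6.5,31.8,-29.6,-7,0,0,7.8,6.5,31.8,-29.6,-7,0,0,7.8,6.5,31.8,-29.6,-7,0,0,7.8,6.5,31.8,-29.6,-7,0,0,7.8,6.5,31.8,-29.6,-7,0,0,7.8,6.5,31.8,-29.6,-7,0,0,7.8,6.5,31.8,-29.6,-7,0,0,7.8,6.5], "newtons": 40}}

```text
t: 0.98
tcp_pos: [0.5377, 0.2706, 0.1757]
eef_rot: [-180.0, -0.0, 164.5]
ft_force: [-0.3, -0.1, 0.4]
opening: 0.761
```

```bash
python3 - <<'E'
from h import *
s=manip.sense();print(s["joints"],s["tcp_pos"],s["eef_rot"],s["opening"],manip.finger_overhang)
c=manip.calibration("wrist")
cv2.imwrite("pics/w1.png",manip.snapshot("wrist")[:,:,::-1]);
import pickle;pickle.dump(c,open("w1.pkl","wb"));print(c["extrinsics"])
E
```

```text
[ 2.34740353e+01  5.33364915e+00  7.71243770e+01  4.94925985e-03
  9.75563529e+01 -5.10742021e+01] [0.53765129 0.27058626 0.17572955] [-1.79994782e+02 -1.42690833e-02  1.64548887e+02] 0.7607221571825084 0.011
[[ 2.66528626e-01  9.13321376e-01  3.07906732e-01  4.57915650e-01]
 [ 9.63826856e-01 -2.52385497e-01 -8.56700262e-02  2.92257719e-01]
 [-5.33072743e-04  3.19602291e-01 -9.47551630e-01  3.06522097e-01]
 [ 0.00000000e+00  0.00000000e+00  0.00000000e+00  1.00000000e+00]]
```

View pics/w1.png

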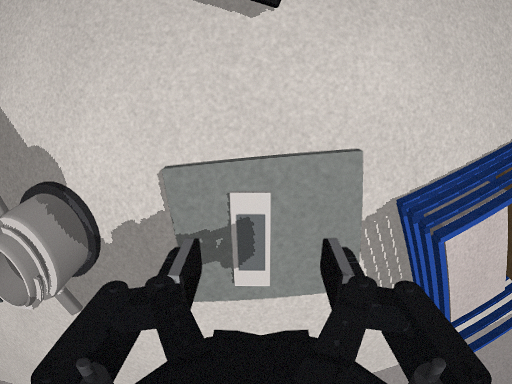

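The picture has the robot side at the top. The riser's front edge runs (162,167)–(362,150). The mailer's corners are (230,193), (270,193), (270,286) and (236,286).

```bash
python3 - <<'E'
from h import *
import pickle;c=pickle.load(open("w1.pkl","rb"))
np.set_printoptions(precision=4,suppress=True)
im=cv2.imread("pics/w1.png");cr=im[140:310,150:380];cv2.imwrite("pics/w1a.png",cv2.resize(cr,None,fx=3.4,fy=3.4,interpolation=cv2.INTER_CUBIC))
for p,z in [((230,193),.066),((270,193),.066),((270,286),.066),((236,286),.066),((163,168),.06),((361,150),.06)]: print(p,onz("wrist",p,z,c))
E
```

```text
(230, 193) [0.5331 0.244  0.066 ]
(270, 193) [0.5423 0.2772 0.066 ]
(270, 286) [0.638  0.2521 0.066 ]
(236, 286) [0.6292 0.2191 0.066 ]
(163, 168) [0.4966 0.1915 0.06  ]
(361, 150) [0.5273 0.3641 0.06  ]
```

View pics/w1a.png

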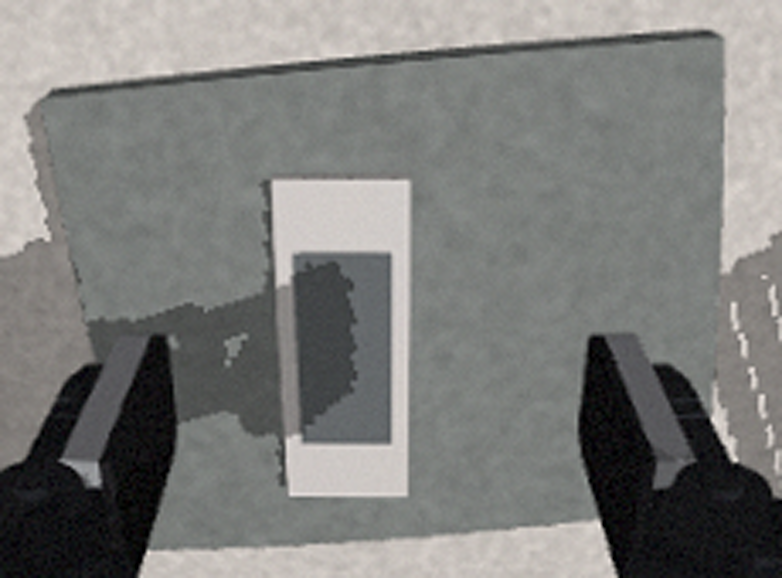

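>>> {"api": "servo_tool", "payload": {"steps": [-0.15,0.1,-5,0,0,0,4.6,-0.15,0.1,-9.4,0,0,0,4.6,-0.15,0.1,-9.4,0,0,0,4.6,-0.15,0.1,-9.4,0,0,0,4.6,-0.15,0.1,-9.4,0,0,0,4.6,-0.15,0.1,-9.4,0,0,0,4.6,-0.15,0.1,-9.7,0,0,0,4.6,-0.15,0.1,-9.7,0,0,0,4.6,-0.15,0.1,-9.9,0,0,0,4.6,-0.15,0.1,-9.9,0,0,0,4.6]}}

```text
t: 1.87
tcp_pos: [0.5352, 0.2735, 0.0779]
eef_rot: [180.0, 0.0, 164.6]
ft_force: [0.2, -0.3, -0.6]
opening: 0.539
```

```bash
python3 - <<'E'
from h import *
s=manip.sense();print(s["joints"],s["tcp_pos"],s["eef_rot"],s["opening"],s["ft_force"])
cv2.imwrite("pics/w2.png",manip.snapshot("wrist")[:,:,::-1]);
E
```

```text
[ 2.38257316e+01  7.04232394e+00  8.52767364e+01 -1.92307743e-03
  8.76265698e+01 -5.07351925e+01] [0.53524322 0.27351297 0.07786931] [1.79967077e+02 4.33109239e-02 1.64560990e+02] 0.5394271384612923 [ 0.20703897 -0.31314667 -0.57952921]
```

View pics/w2.png

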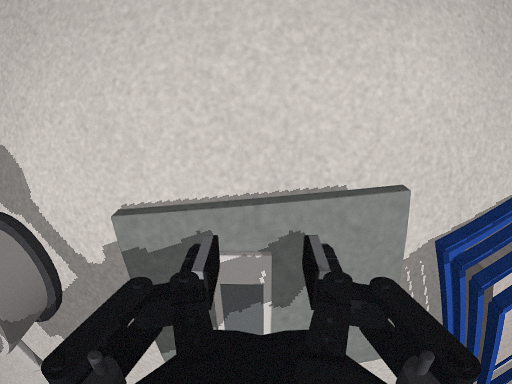

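Commands don't carry over between calls, so the tool is short and offset by (18,-18) mm. I'll lift slightly, correct, and lower again.

>>> {"api": "servo_tool", "payload": {"steps": [0,0,1.5,0,0,0,5.0,1.8,-1.75,1.5,0,0,0,5.0,1.8,-1.75,1.5,0,0,0,5.0,1.8,-1.75,0,0,0,0,5.0,1.8,-1.75,-0.3,0,0,0,5.0,1.8,-1.75,-0.5,0,0,0,5.0,1.8,-1.75,-0.7,0,0,0,5.0,1.8,-1.75,-0.7,0,0,0,5.0,1.8,-1.75,-0.7,0,0,0,5.0,1.8,-1.75,-0.7,0,0,0,5.0]}}

```text
t: 2.75
tcp_pos: [0.5532, 0.256, 0.0709]
eef_rot: [180.0, 0.0, 164.6]
ft_force: [-0.5, 0.5, 0.0]
opening: 0.583
```

```bash
python3 - <<'E'
from h import *
s=manip.sense();print(s["joints"],s["tcp_pos"],s["eef_rot"],s["opening"],s["ft_force"])
cv2.imwrite("pics/w3.png",manip.snapshot("wrist")[:,:,::-1]);
a=manip.snapshot("side")[:,:,::-1][100:220,150:300];cv2.imwrite("pics/s3.png",cv2.resize(a,None,fx=5,fy=5))
E
```

```text
[ 2.16368039e+01  8.56896820e+00  8.43358553e+01 -2.35057838e-03
  8.70514743e+01 -5.29244912e+01] [0.55322411 0.2560108  0.07086224] [1.79975526e+02 3.62826789e-02 1.64561407e+02] 0.583067449037451 [-0.50695355  0.49354103  0.02885875]
```

View pics/w3.png

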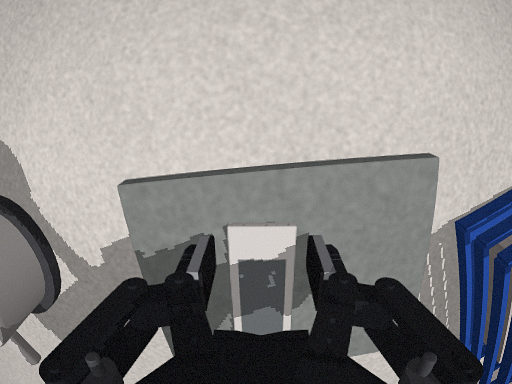

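View pics/s3.png

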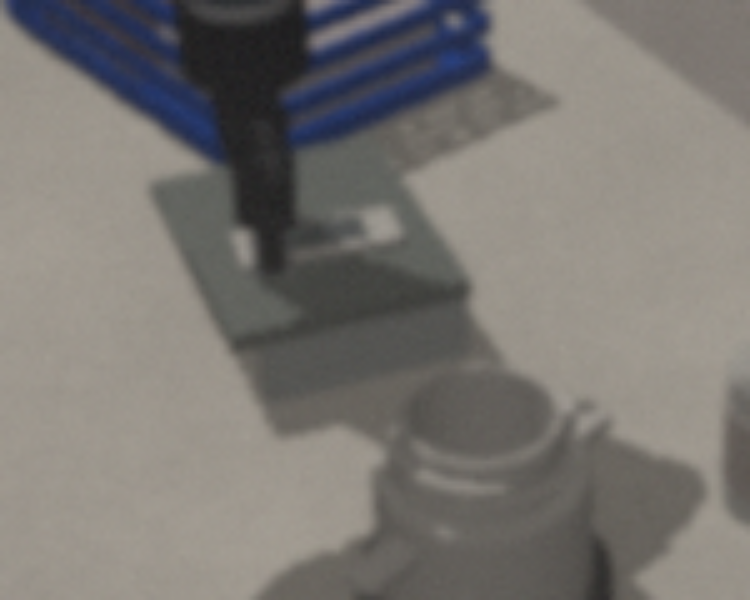

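>>> {"api": "servo_tool", "payload": {"steps": [0,0,-0.15,0,0,0,5,0,0,-0.15,0,0,0,4.2,0,0,-0.15,0,0,0,3.4,0,0,-0.15,0,0,0,3.4,0,0,-0.15,0,0,0,3.4,0,0,-0.15,0,0,0,3.4,0,0,-0.15,0,0,0,3.2,0,0,-0.15,0,0,0,3.2,0,0,-0.15,0,0,0,3.2,0,0,-0.15,0,0,0,3.2], "newtons": 25}}

```text
t: 3.68
tcp_pos: [0.5537, 0.2559, 0.0702]
eef_rot: [179.9, 0.1, 164.5]
ft_force: [-1.0, -1.1, 5.9]
opening: 0.41
```

```bash
python3 - <<'E'
from h import *
s=manip.sense();print(s["tcp_pos"],s["opening"]*85.4,s["ft_force"])
a=manip.snapshot("side")[:,:,::-1][120:180,170:250];cv2.imwrite("pics/s4.png",cv2.resize(a,None,fx=8,fy=8))
E
```

```text
[0.55367959 0.25587268 0.07018026] 34.995142004725516 [-1.01077    -1.11055943  5.90801564]
```

View pics/s4.png

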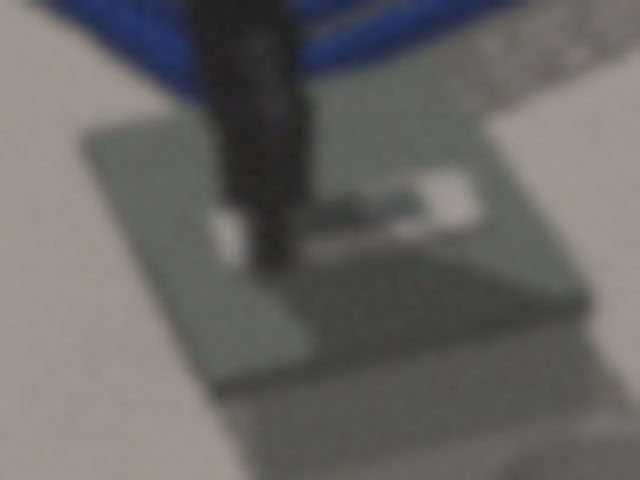

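>>> {"api": "servo_tool", "payload": {"steps": [-0.6,0.1,0.05,0,0,2,3,-1.3,0.2,0.05,0,0,5,3,-2.0,0.35,0.05,0,0,8,3,-2.8,0.45,0.05,0,0,11,3,-3.6,0.6,0.05,0,0,14,3,-4.4,0.7,0.05,0,0,17,3,-5.2,0.85,0.05,0,0,20,3,-5.7,0.9,0.05,0,0,20,3,-5.95,0.97,0.05,0,0,20,3,-5.95,0.97,0.05,0,0,20,3]}}

```text
t: 4.57
tcp_pos: [0.4934, 0.2657, 0.07]
eef_rot: [180.0, 0.0, -175.5]
ft_force: [-1.2, 0.1, 4.4]
opening: 0.411
```

```bash
python3 - <<'E'
from h import *
s=manip.sense();print(s["joints"],s["tcp_pos"],s["eef_rot"],s["opening"]*85.4,s["ft_force"])
import pickle;pickle.dump(manip.calibration("wrist"),open("w5.pkl","wb"))
cv2.imwrite("pics/w5.png",manip.snapshot("wrist")[:,:,::-1]);
a=manip.snapshot("side")[:,:,::-1][110:200,150:270];cv2.imwrite("pics/s5.png",cv2.resize(a,None,fx=6,fy=6))
E
```

```text
[ 2.48210337e+01  1.14678373e+00  9.22763299e+01  9.13540263e-03
  8.65362916e+01 -6.96609839e+01] [0.49343751 0.26573828 0.06995083] [ 1.79977340e+02  3.48941844e-02 -1.75518538e+02] 35.09229022954065 [-1.17506972  0.14368254  4.43296749]
```

View pics/w5.png

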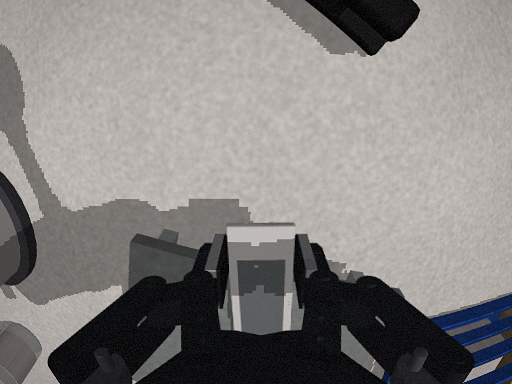

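View pics/s5.png

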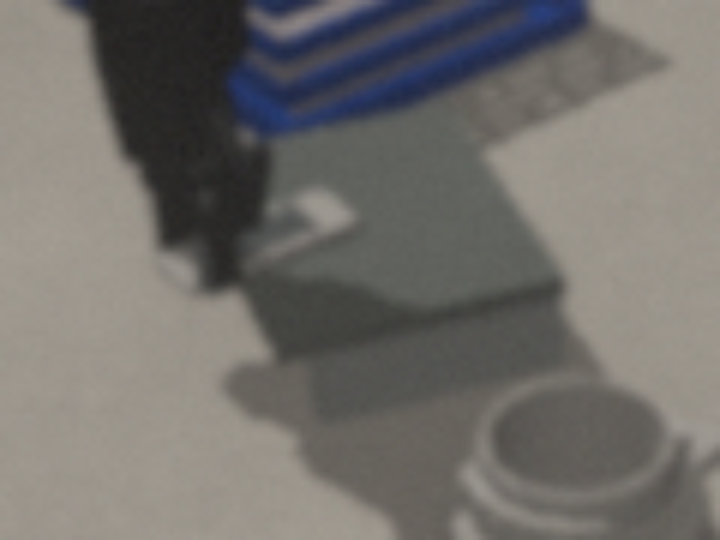

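```bash
python3 - <<'E'
from h import *
import pickle
np.set_printoptions(precision=4,suppress=True)
D=[(5.26220399,70.5846848,.23674094,.55101913,.24113266),(5.33364915,77.124377,.53765129,.27058626,.17572955),(7.04232394,85.2767364,.53524322,.27351297,.07786931),(8.5689682,84.3358553,.55322411,.2560108,.07086224),(1.14678373,92.2763299,.49343751,.26573828,.06995083)]
A=[];b=[]
for q2,q3,x,y,z in D:
    a=np.radians(q2);c=np.radians(q2+q3);r=np.sqrt(x*x+y*y-.034**2)
    A+= [[np.sin(a),np.sin(c),np.cos(c),1,0],[np.cos(a),np.cos(c),-np.sin(c),0,1]];b+=[r,z]
s=np.linalg.lstsq(np.array(A),np.array(b),rcond=1e-4);print(s[0],s[3],np.array(A)@s[0]-b)
A=np.array(A)[:,[0,1,3,4]];s=np.linalg.lstsq(A,np.array(b),rcond=None);print(s[0],s[3],A@s[0]-b)
c=pickle.load(open("w5.pkl","rb"))
print(onz("wrist",(228,224),.066,c),onz("wrist",(295,223),.066,c))
for p in((110,262),(122,256),(147,297),(158,290)):print("stapler",onz("top",p,.045))
E
```

```text
[ 0.3732  0.5588  0.0941 -0.0002 -0.1759] [3.8657 3.1563 0.2273 0.1944 0.0676] [ 0.0001 -0.     -0.0002  0.     -0.     -0.      0.0001 -0.      0.
 -0.    ]
[ 0.3686  0.5588  0.0045 -0.2646] [3.2675 3.0464 0.1948 0.0685] [-0.0187 -0.0021 -0.0083  0.      0.0079  0.0007  0.0088  0.0007  0.0102
  0.0006]
[0.4764 0.2476 0.066 ] [0.4733 0.2812 0.066 ]
stapler [0.3643 0.3404 0.045 ]
stapler [0.38   0.3111 0.045 ]
stapler [0.2811 0.2428 0.045 ]
stapler [0.2989 0.2163 0.045 ]
```

The front end is at (0.475, 0.264), overhanging by about 35 mm, with the mailer flat. Next I regrip a little nearer the end and deeper.

>>> {"api": "servo_tool", "payload": {"steps": [0,0,0,0,0,0,4.5,0,0,0,0,0,0,4.5,0,0,0,0,0,0,4.5,-0.5,-0.05,0,0,0,0,4.5,-0.5,-0.05,-1.0,0,0,0,4.5,-0.5,-0.05,-1.2,0,0,0,4.5,-0.5,-0.05,-1.2,0,0,0,3,-0.5,-0.05,-1.2,0,0,0,3,-0.5,-0.05,-1.2,0,0,0,3,-0.5,-0.05,-1.2,0,0,0,3], "newtons": 25}}

```text
t: 5.5
tcp_pos: [0.4887, 0.265, 0.0575]
eef_rot: [180.0, 0.0, -175.5]
ft_force: [0.1, 0.3, -0.6]
opening: 0.413
```

```bash
python3 - <<'E'
from h import *
s=manip.sense();print(s["tcp_pos"],s["eef_rot"],s["opening"]*85.4,s["ft_force"])
cv2.imwrite("pics/w6.png",manip.snapshot("wrist")[:,:,::-1]);
a=manip.snapshot("side")[:,:,::-1][110:200,150:270];cv2.imwrite("pics/s6.png",cv2.resize(a,None,fx=6,fy=6))
E
```

```text
[0.48871735 0.26504862 0.05748662] [ 1.79993740e+02  1.61172751e-02 -1.75453031e+02] 35.29002399594636 [ 0.09868519  0.33271856 -0.58300144]
```

View pics/w6.png

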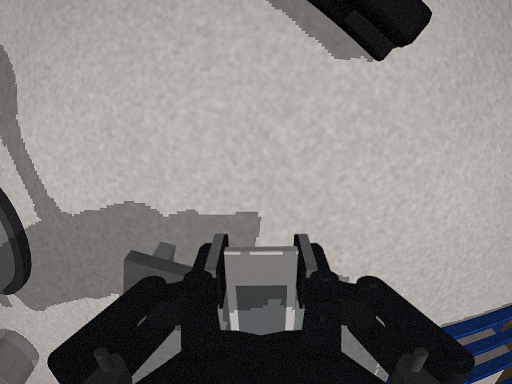

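View pics/s6.png

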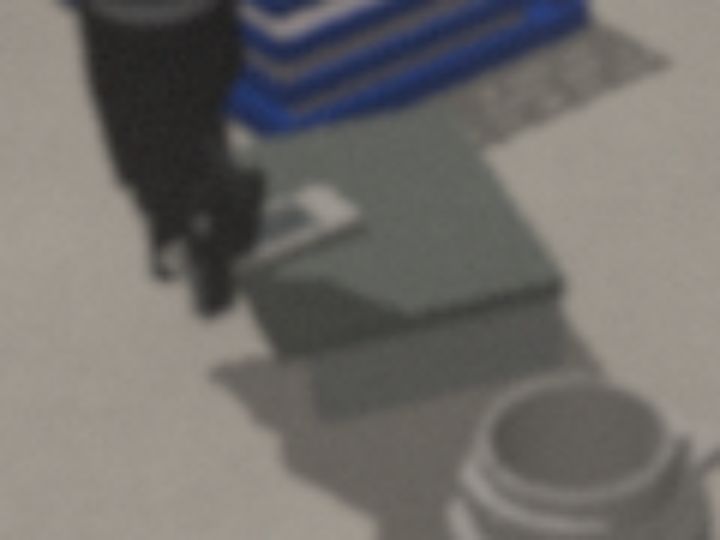

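>>> {"api": "servo_tool", "payload": {"steps": [0,0,2,0,0,0,3,0,0,6,0,0,0,3,0,0,10,0,4,0,3,0,0,14,-0.8,10,0,3,0,-1,17,-1.3,16,0,3,0,-2,18,-1.8,22,0,3,0,-4,18,-2.3,28,0,3,0,-6,18,-2.8,34,0,3,0,-8,18,-3.2,40,0,3,0,-8,18,-3.2,40,0,3], "newtons": 50}}

```text
t: 6.43
tcp_pos: [0.4899, 0.1818, 0.2325]
eef_rot: [-179.8, -40.9, -175.9]
ft_force: [-0.1, 0.4, -2.8]
opening: 0.411
```

```bash
python3 - <<'E'
from h import *
s=manip.sense();print(s["joints"],s["tcp_pos"],s["eef_rot"],s["opening"]*85.4,s["ft_force"])
cv2.imwrite("pics/s7.png",manip.snapshot("side")[:,:,::-1])
E
```

```text
[ 13.06814433  26.25131482  54.87033987   8.60076204 139.09987037
 -76.70755641] [0.48988125 0.18175693 0.23248414] [-179.7923085   -40.86233664 -175.85659834] 35.117972929619654 [-0.05870132  0.41650116 -2.77142099]
```

View pics/s7.png

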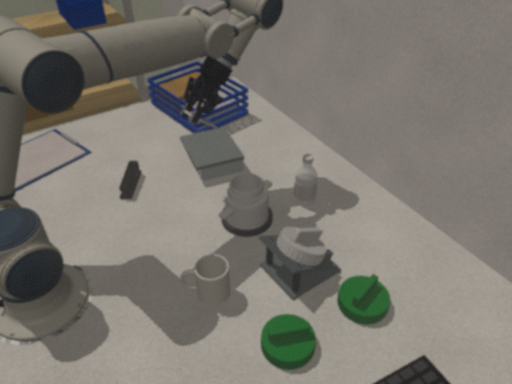

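>>> {"api": "servo_tool", "payload": {"steps": [0.5,-3,0,0,0,0,3,1,-7,0,0,3,0,3,1.5,-11,0,-0.4,6,0,3,2,-15,0,-0.6,9,0,3,2.4,-18,0,-0.8,12,0,3,2.6,-20,-0.3,-1,14,0,3,2.6,-20.6,-0.5,-1,14,0,3,2.6,-20.6,-0.5,-1,14,0,3,2.6,-20.6,-0.5,-1,14,0,3,2.6,-20.6,-0.5,-1,14,0,3]}}

```text
t: 7.32
tcp_pos: [0.5145, -0.0195, 0.2336]
eef_rot: [179.8, -54.0, -175.2]
ft_force: [-0.1, 0.3, -0.3]
opening: 0.409
```

```bash
python3 - <<'E'
from h import *
s=manip.sense();print(s["joints"],s["tcp_pos"],s["eef_rot"],s["opening"]*85.4,s["ft_force"])
a=manip.snapshot("side")[:,:,::-1];cv2.imwrite("pics/s8.png",cv2.resize(a[60:260,170:370],None,fx=3,fy=3,interpolation=cv2.INTER_CUBIC))
a=manip.snapshot("top")[:,:,::-1];cv2.imwrite("pics/t8.png",cv2.resize(a[120:260,180:350],None,fx=4,fy=4,interpolation=cv2.INTER_CUBIC))
E
```

```text
[  -2.35818197   35.01299652   48.6605037   -11.16473589  149.61365921
 -103.88681737] [ 0.51454554 -0.01948027  0.2336418 ] [ 179.83666922  -53.96407025 -175.19944983] 34.90334517044328 [-0.13626175  0.31403348 -0.26708305]
```

View pics/s8.png

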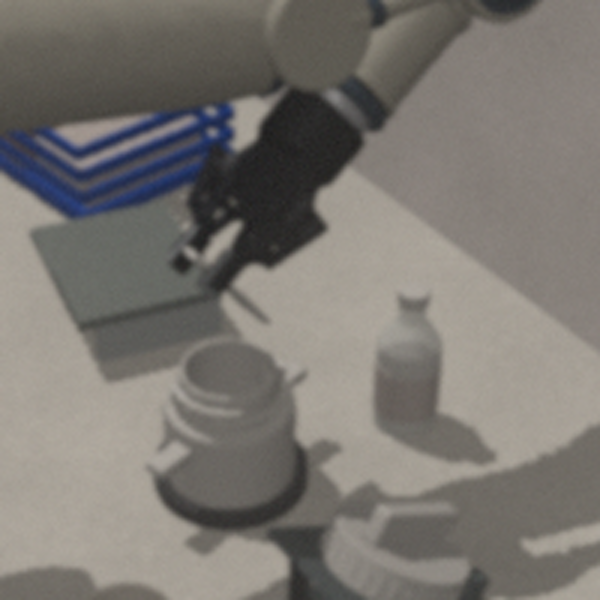

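View pics/t8.png

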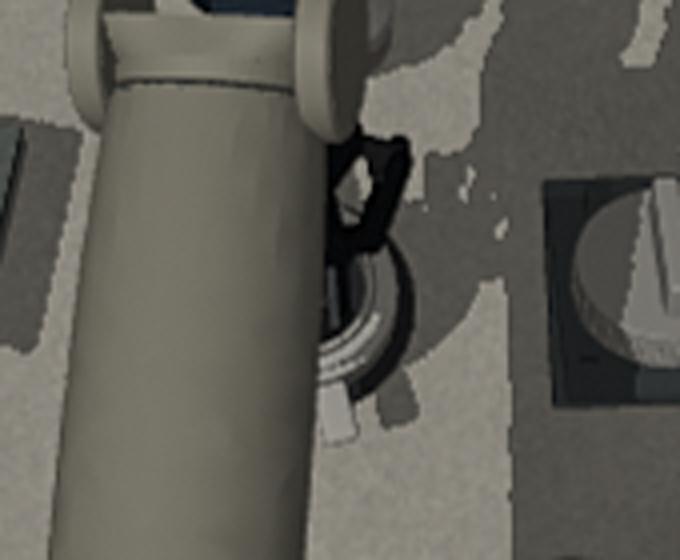

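```bash
python3 - <<'E'
from h import *
print(proj("side",(.5706,-.0147,.1656)),"seen ~ (259,167)")
print(proj("side",(.5189,-.019,.2368)))
E
```

```text
(np.float64(253.7676882903629), np.float64(164.32825334282433)) seen ~ (259,167)
(np.float64(236.11409874622848), np.float64(147.9278210335045))
```

>>> {"api": "servo_tool", "payload": {"steps": [0.1,-0.5,0,0,0,0,3,0.1,-0.5,0,0,0,0,3,0.1,-0.5,-2,0,0,0,3,0.1,-0.5,-4,0,0,0,3,0.1,-0.5,-5.5,0,0,0,3,0.1,-0.5,-7,0,0,0,3,0.1,-0.5,-8,0,1,0,3,0.1,-0.5,-8.7,0,2,0,3,0.1,-0.5,-8.7,0,2,0,3,0.1,-0.5,-8.7,0,2,0,3]}}

```text
t: 8.25
tcp_pos: [0.5142, -0.0251, 0.1455]
eef_rot: [179.3, -56.5, -174.9]
ft_force: [-8.0, 3.4, -1.3]
opening: 0.404
```

```bash
python3 - <<'E'
from h import *
s=manip.sense();print(s["joints"],s["tcp_pos"],s["eef_rot"],s["opening"]*85.4,s["ft_force"],s["moment"])
a=manip.snapshot("side")[:,:,::-1];cv2.imwrite("pics/s9.png",cv2.resize(a[100:250,170:320],None,fx=4,fy=4,interpolation=cv2.INTER_CUBIC))
cv2.imwrite("pics/w9.png",manip.snapshot("wrist")[:,:,::-1])
E
```

```text
[  -2.79467653   38.83099417   53.54379002   -9.98309036  143.5047141
 -102.43537544] [ 0.51420053 -0.0250946   0.14552236] [ 179.32465633  -56.49731244 -174.88229386] 34.50537618679863 [-8.01542236  3.40891429 -1.34633415] [ 0.52275201  0.48670686 -0.42888704]
```

View pics/s9.png

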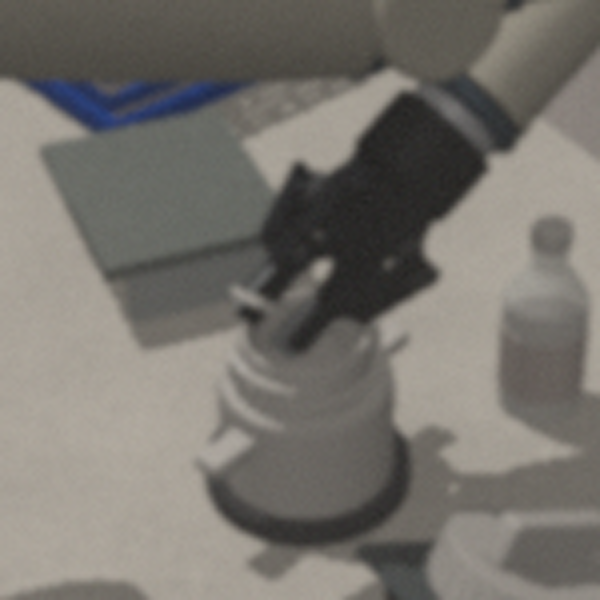

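View pics/w9.png

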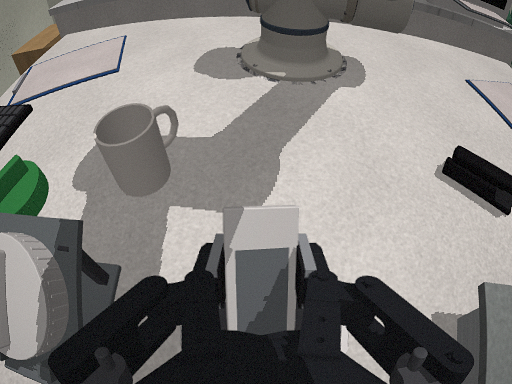

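Side force of 8 N: the mailer's lower end is touching the far side of the mouth, though it is well inside. I'll ease back 3 mm and release.

>>> {"api": "servo_tool", "payload": {"steps": [-0.3,0,0,0,0,0,3,-0.3,0,0,0,0,0,3,-0.3,0,0,0,0,0,4.5,-0.3,0,0,0,0,0,5.5,-0.3,0,0,0,0,0,5.5,-0.3,0,0,0,0,0,5.5,-0.3,0,0,0,0,0,5.5,-0.3,0,0,0,0,0,5.5,-0.3,0,0,0,0,0,5.5,-0.3,0,0,0,0,0,5.5]}}

```text
t: 9.18
tcp_pos: [0.5126, -0.026, 0.1453]
eef_rot: [179.5, -56.2, -175.1]
ft_force: [-0.6, -0.2, 0.3]
opening: 0.647
```

```bash
python3 - <<'E'
from h import *
s=manip.sense();print(s["tcp_pos"],s["eef_rot"],s["opening"]*85.4,s["ft_force"],s["moment"])
a=manip.snapshot("side")[:,:,::-1];cv2.imwrite("pics/s10.png",cv2.resize(a[100:250,170:320],None,fx=4,fy=4,interpolation=cv2.INTER_CUBIC))
cv2.imwrite("pics/w10.png",manip.snapshot("wrist")[:,:,::-1])
E
```

```text
[ 0.51261003 -0.02604514  0.1452993 ] [ 179.54897712  -56.15366876 -175.09049215] 55.21888478168198 [-0.60473918 -0.16973855  0.34024214] [-0.03596294 -0.39621225 -0.04891042]
```

View pics/s10.png

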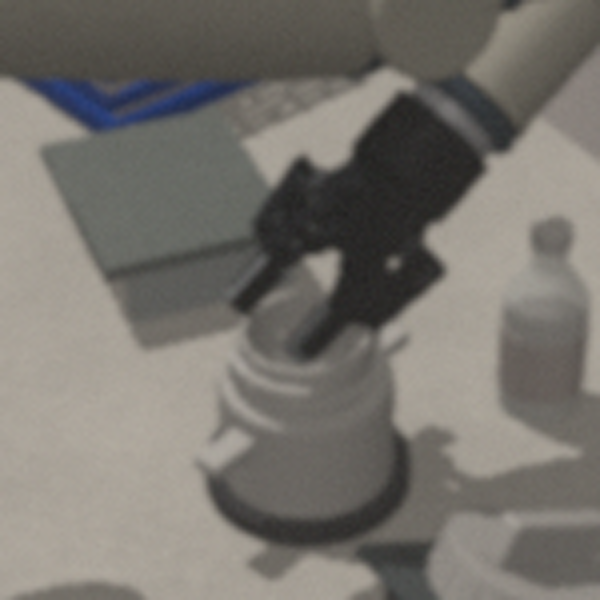

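View pics/w10.png

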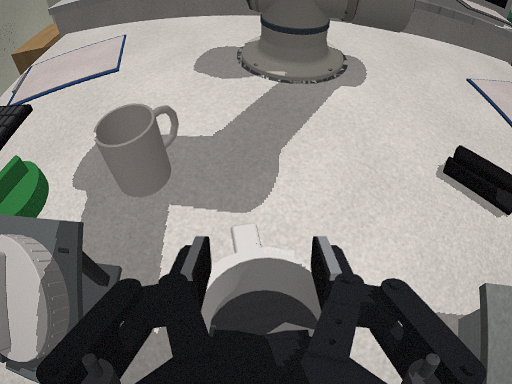

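The mailer has dropped: the fingers are empty and only the pot's near rim shows between them. I'll withdraw, straighten the tool, and head for the lid. I need the tool's half-turn version so the later 95° turn stays inside joint 6's range.

>>> {"api": "servo_tool", "payload": {"steps": [0.3,0,2,0,0,0,6,0.8,0,5,0,0,0,6,0.8,0,9,0.6,-7,0,6,0.8,0,11,1.2,-14,0,6,0.8,-1,12,1.8,-21,0,6,0.8,-3,12,2.4,-28,0,6,0.8,-6,12,3,-35,0,6,0.8,-9,12,3.6,-42,0,6,0.8,-12,12,4.2,-49,0,6,0.8,-14,12,4.7,-56,0,6]}}

```text
t: 10.12
tcp_pos: [0.5205, -0.1682, 0.2668]
eef_rot: [179.8, 0.5, -175.2]
ft_force: [0.0, -1.0, -0.1]
opening: 0.705
```

```bash
python3 - <<'E'
from h import *
np.set_printoptions(precision=4,suppress=True)
s=manip.sense();print(s["joints"],s["tcp_pos"],s["eef_rot"],s["ft_force"])
a=manip.snapshot("top")[:,:,::-1];cv2.imwrite("pics/t11.png",a)
E
```

```text
[ -21.6979   -2.9279   76.2806    0.393   106.3029 -116.3839] [ 0.5205 -0.1682  0.2668] [ 179.8159    0.4762 -175.2033] [ 0.0121 -1.0474 -0.0612]
```

View pics/t11.png

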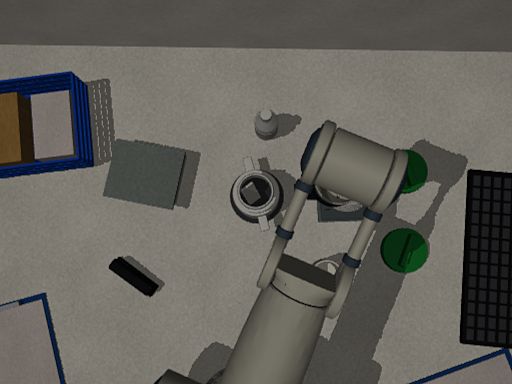

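The mailer's grey label is visible inside the pot mouth at (258,190). Now the half turn.

>>> {"api": "servo_tool", "payload": {"steps": [0,-1,0,0,0,-7,6,0,-2,0,0,0,-14,6,0,-3,0,0,0,-21,6,0,-4,0,0,0,-28,6,0,-5,0,0,0,-35,6,0,-5,0,0,0,-42,6,0,-5,0,0,0,-49,6,0,-5,0,0,0,-56,6,0,-5,0,0,0,-63,6,0,-5,0,0,0,-70,6]}}

```text
t: 11.0
tcp_pos: [0.5204, -0.2158, 0.2653]
eef_rot: [179.7, 0.0, 114.5]
ft_force: [0.9, -0.1, 0.2]
opening: 0.706
```

>>> {"api": "servo_tool", "payload": {"steps": [0,0,0,0,0,-7,6,0,0,0,0,0,-14,6,0,0,0,0,0,-21,6,0,0,0,0,0,-28,6,0,0,0,0,0,-35,6,0,0,0,0,0,-42,6,0,0,0,0,0,-49,6,0,0,0,0,0,-56,6,0,0,0,0,0,-63,6,0,0,0,0,0,-70,6]}}

```text
t: 11.83
tcp_pos: [0.5204, -0.2157, 0.2653]
eef_rot: [179.7, 0.1, 44.5]
ft_force: [0.5, 0.1, -0.0]
opening: 0.705
```

>>> {"api": "servo_tool", "payload": {"steps": [0,0,0,0,0,-7,6,0,0,0,0,0,-14,6,0,0,0,0,0,-21,6,0,0,0,0,0,-28,6,0,0,0,0,0,-35,6,0,0,0,0,0,-43,6,0,0,0,0,0,-43,6,0,0,0,0,0,-43,6,0,0,0,0,0,-43,6,0,0,0,0,0,-43,6]}}

```text
t: 12.67
tcp_pos: [0.5206, -0.2159, 0.2653]
eef_rot: [179.6, 0.1, 2.0]
ft_force: [-0.3, 0.5, 0.1]
opening: 0.7
```

```bash
python3 - <<'E'
from h import *
np.set_printoptions(precision=4,suppress=True)
import pickle
s=manip.sense();print(s["joints"],s["tcp_pos"],s["eef_rot"],s["ft_force"])
c=manip.calibration("wrist");pickle.dump(c,open("w12.pkl","wb"))
a=manip.snapshot("wrist")[:,:,::-1];cv2.imwrite("pics/w12.png",a)
E
```

```text
[-25.787   -0.1724  73.7238  -0.3505 106.3306  62.0976] [ 0.5206 -0.2159  0.2653] [179.6475   0.0527   2.0163] [-0.2671  0.4736  0.1187]
```

View pics/w12.png

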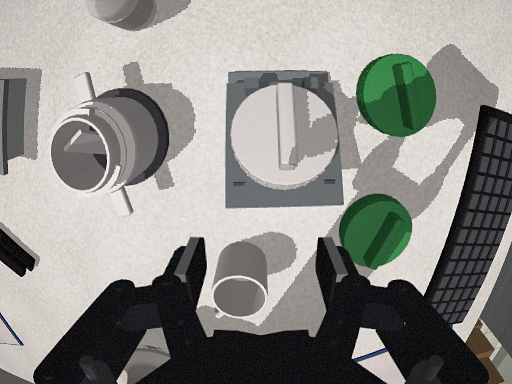

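White lid at (284,135) on the grey rest with its two stops. The greens at (397,95) and (376,230) lie flat, so they aren't the one meant. Enlarging to confirm.

```bash
python3 - <<'E'
import cv2
a=cv2.imread("pics/w12.png");cv2.imwrite("pics/w12a.png",cv2.resize(a[60:215,215:355],None,fx=5,fy=5,interpolation=cv2.INTER_CUBIC)[:600*2])
cv2.imwrite("pics/w12a.png",cv2.resize(a[65:215,215:355],None,fx=4,fy=4,interpolation=cv2.INTER_CUBIC))
E
```

```text
(no output)
```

View pics/w12a.png

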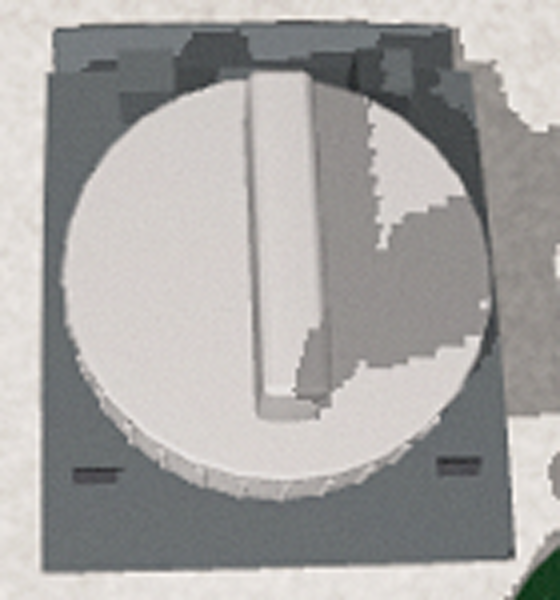

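```bash
python3 - <<'E'
from h import *
import pickle
np.set_printoptions(precision=4,suppress=True)
c=pickle.load(open("w12.pkl","rb"))
w=lambda p:((p[0]+.5)/4-.5+215,(p[1]+.5)/4-.5+65)
b=lambda p:((p[0]+.5)/5-.5+300,(p[1]+.5)/5-.5+140)
s=lambda p:((p[0]+.5)/3.3-.5+170,(p[1]+.5)/3.3-.5+120)
lo=[ray("wrist",w((278,72)),c),ray("top",b((233,124))),ray("side",s((500,367)))]
hi=[ray("wrist",w((294,394)),c),ray("top",b((252,262))),ray("side",s((420,360)))]
for k in(lo,hi):
    print(tri(k)); print(tri(k[:2]),tri([k[0],k[2]])[0])
L=tri(lo)[0];H=tri(hi)[0];print(np.linalg.norm(L-H),np.degrees(np.arctan2(H[2]-L[2],L[0]-H[0])),np.degrees(np.arctan2(L[1]-H[1],L[0]-H[0])))
# constrained: find L,H on wrist rays with length .084 & slope 28
from scipy.optimize import least_squares
o,vl=lo[0];_,vh=hi[0]
f=lambda t:[np.linalg.norm(o+t[0]*vl-o-t[1]*vh)-.084,(t[1]*vh-t[0]*vl)[2]-.084*np.sin(np.radians(28))]
r=least_squares(f,[.3,.25]);t=r.x;print(r.fun,o+t[0]*vl,o+t[1]*vh)
d=t[0]*vl-t[1]*vh;print(np.degrees(np.arctan2(d[1],d[0])))
# rest corners: near edge z? footprint
for p in((43,570),(515,556),(48,75),(55,28),(450,26)): print(p,onz("wrist",w(p),0,c))
# pot mouth circle & ears
E
```

```text
(array([ 0.6144, -0.2388,  0.0936]), [np.float64(0.0023520094946140172), np.float64(0.0011383437190938344), np.float64(0.0013491135718090431)])
(array([ 0.6117, -0.2359,  0.1139]), [np.float64(8.051479836799485e-06), np.float64(8.051479836931708e-06)]) [ 0.6137 -0.2387  0.0936]
(array([ 0.5412, -0.2409,  0.1403]), [np.float64(0.000775366937024282), np.float64(0.0009077988383970292), np.float64(0.0003746389988093685)])
(array([ 0.5416, -0.2402,  0.1448]), [np.float64(9.837915305071334e-05), np.float64(9.837915305074168e-05)]) [ 0.5407 -0.241   0.1403]
0.0867816282875935 32.568451903770345 1.6404411774047118
[ 0. -0.] [ 0.6124 -0.2377  0.0922] [ 0.5383 -0.2417  0.1316]
3.1150798569417404
(43, 570) [ 0.4378 -0.1698  0.    ]
(515, 556) [ 0.4484 -0.3426  0.    ]
(48, 75) [ 0.6118 -0.1702  0.    ]
(55, 28) [ 0.6276 -0.1721  0.    ]
(450, 26) [ 0.6349 -0.3019  0.    ]
```

>>> {"api": "servo_tool", "payload": {"steps": [3,-1,0,-0.3,7,0,5,5,-2,-1,-0.6,14,0,5,7,-2.3,-2,-0.9,21,0,5,8.9,-2.3,-4,-1.2,28,0,5,8.9,-2.3,-6,-1.2,28,0,5,8.9,-2.3,-8,-1.2,28,0,5,8.9,-2.3,-8.9,-1.2,28,0,5,8.9,-2.3,-8.9,-1.2,28,0,5,8.9,-2.3,-8.9,-1.2,28,0,5,8.9,-2.3,-8.9,-1.2,28,0,5]}}

```text
t: 13.55
tcp_pos: [0.6096, -0.2395, 0.181]
eef_rot: [179.2, 27.7, 1.7]
ft_force: [-0.6, 0.1, 0.2]
opening: 0.593
```

```bash
python3 - <<'E'
from h import *
np.set_printoptions(precision=4,suppress=True)
import pickle
s=manip.sense();print(s["joints"],s["tcp_pos"],s["eef_rot"],s["ft_force"])
c=manip.calibration("wrist");pickle.dump(c,open("w13.pkl","wb"))
a=manip.snapshot("wrist")[:,:,::-1];cv2.imwrite("pics/w13.png",a)
cv2.imwrite("pics/w13a.png",cv2.resize(a[120:340,180:340],None,fx=3,fy=2.7,interpolation=cv2.INTER_CUBIC))
print(proj("wrist",(.5718,-.2402,.1053),c))
a=manip.snapshot("side")[:,:,::-1];cv2.imwrite("pics/s13.png",cv2.resize(a[170:320,230:380],None,fx=4,fy=4,interpolation=cv2.INTER_CUBIC))
E
```

```text
[-19.2428  38.0197  39.9008 -13.0258 127.2188  63.2756] [ 0.6096 -0.2395  0.181 ] [179.1808  27.7077   1.6939] [-0.6194  0.1371  0.1971]
(np.float64(258.18285507811294), np.float64(197.99544738144766))
```

View pics/w13.png

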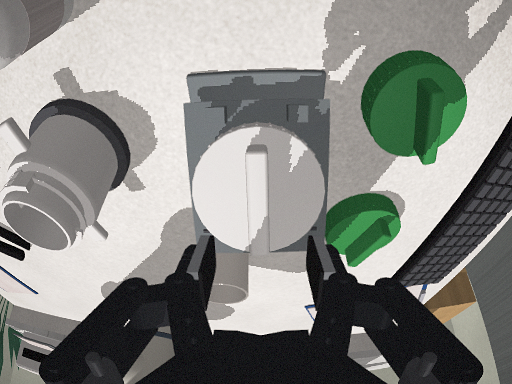

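View pics/s13.png

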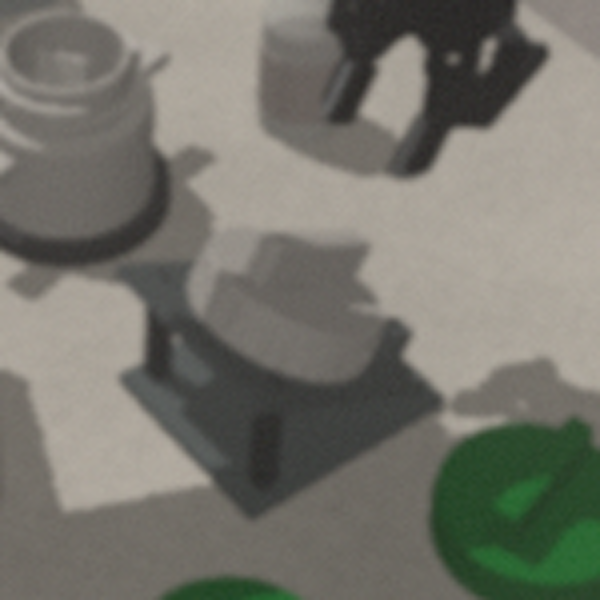

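```bash
python3 - <<'E'
from h import *
import pickle
from scipy.spatial.transform import Rotation as Ro
np.set_printoptions(precision=4,suppress=True)
c=pickle.load(open("w13.pkl","rb"))
R=Ro.from_euler("xyz",[179.1808,27.7077,1.6939],degrees=True).as_matrix();T=np.array([.6096,-.2395,.181])
print("tool z",R[:,2])
# assume lid normal n through bar top mid
n=np.array([.469,.0205,.883])
def plane(px,P):
    o,v=ray("wrist",px,c);return o+v*((P-o)@n)/(v@n)
Ptop=np.array([.577,-.240,.115])
for dz in(-.006,0,.006):
    P=Ptop+n*dz; q=[plane(p,P) for p in((257.5,146),(258.5,250))]
    F=Ptop+n*(dz-.030); e=[plane(p,F) for p in((192,189),(325,189),(258,122),(258,252))]
    print(dz,np.array(q),"tool frame",[R.T@(x-T) for x in q]); print(" len",np.linalg.norm(q[0]-q[1]),"disc w,h",np.linalg.norm(e[0]-e[1]),np.linalg.norm(e[2]-e[3]),"cent",R.T@(np.mean(e[:2],axis=0)-T))
E
```

```text
tool z [-0.4643 -0.028  -0.8852]
-0.006 [[ 0.6109 -0.2386  0.0902]
 [ 0.5358 -0.2413  0.1301]] tool frame [array([ 0.0434, -0.002 ,  0.0798]), array([-0.0417, -0.0015,  0.0794])]
 len 0.08512936622013823 disc w,h 0.11561446671043853 0.11926201246042274 cent [ 0.0005 -0.0015  0.1096]
0 [[ 0.6147 -0.2385  0.095 ]
 [ 0.5417 -0.2411  0.1338]] tool frame [array([ 0.0445, -0.0019,  0.0738]), array([-0.0382, -0.0014,  0.0734])]
 len 0.08270648098752256 disc w,h 0.11273386552033322 0.11629053056198291 cent [ 0.0026 -0.0015  0.1036]
0.006 [[ 0.6184 -0.2384  0.0997]
 [ 0.5476 -0.2409  0.1374]] tool frame [array([ 0.0456, -0.0019,  0.0678]), array([-0.0347, -0.0014,  0.0674])]
 len 0.08028359575490711 disc w,h 0.1098532643302279 0.11331904866354298 cent [ 0.0046 -0.0014  0.0976]
```

```bash
python3 - <<'E'
import cv2
a=cv2.imread("pics/w13.png");cv2.imwrite("pics/w13b.png",cv2.resize(a[110:265,180:340],None,fx=4.8,fy=3.8,interpolation=cv2.INTER_CUBIC))
E
```

```text
(no output)
```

View pics/w13b.png

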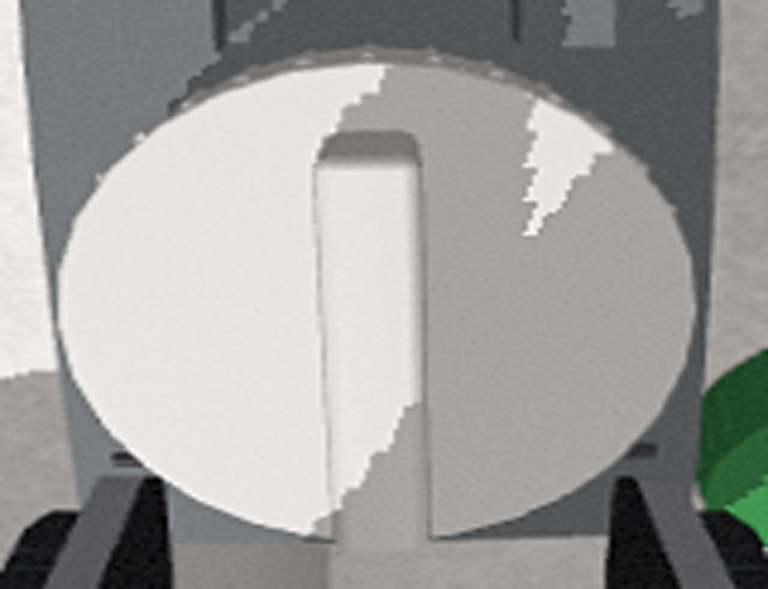

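```bash
python3 - <<'E'
from h import *
import pickle
from scipy.spatial.transform import Rotation as Ro
np.set_printoptions(precision=4,suppress=True)
c=pickle.load(open("w13.pkl","rb"))
R=Ro.from_euler("xyz",[179.1808,27.7077,1.6939],degrees=True).as_matrix();T=np.array([.6096,-.2395,.181])
n=np.array([.469,.0205,.883]);Ptop=np.array([.577,-.240,.115])
def plane(px,P):
    o,v=ray("wrist",px,c);return o+v*((P-o)@n)/(v@n)
for dz in(-.003,0,.003):
    P=Ptop+n*dz; q=[plane(p,P) for p in((256.4,153),(259.8,254))]
    F=Ptop+n*(dz-.030); e=[plane(p,F) for p in((192,180),(324.6,180),(258,126.3),(258,250.8))]
    m=np.mean(q,axis=0);d=q[0]-q[1]
    print(dz,m,np.degrees(np.arctan2(d[1],d[0])),"tool",[R.T@(x-T) for x in q]); print(" len",np.linalg.norm(d),"disc w,h",np.linalg.norm(e[0]-e[1]),np.linalg.norm(e[2]-e[3]),"cent",R.T@(np.mean(e[2:],axis=0)-T),R.T@(np.mean(e[:2],axis=0)-T))
E
```

```text
-0.003 [ 0.5718 -0.2401  0.1143] 3.521223837015376 tool [array([ 0.0389, -0.0027,  0.0768]), array([-0.0438, -0.0004,  0.0764])]
 len 0.08266393164925205 disc w,h 0.11268795137628149 0.1130003115715377 cent [-0.0021 -0.002   0.1066] [ 0.0096 -0.0017  0.1066]
0 [ 0.5743 -0.24    0.1164] 3.5212238370153757 tool [array([ 0.0395, -0.0027,  0.0738]), array([-0.0419, -0.0004,  0.0734])]
 len 0.0814705917126704 disc w,h 0.11126639929541503 0.11157481908461958 cent [-0.001  -0.002   0.1036] [ 0.0105 -0.0016  0.1036]
0.003 [ 0.5768 -0.24    0.1185] 3.5212238370153752 tool [array([ 0.0401, -0.0027,  0.0708]), array([-0.0401, -0.0004,  0.0704])]
 len 0.08027725177608877 disc w,h 0.10984484721454857 0.11014932659770146 cent [ 0.0001 -0.0019  0.1006] [ 0.0115 -0.0016  0.1006]
```

>>> {"api": "servo_tool", "payload": {"steps": [-0.6,0,-0.8,0.8,0,1.5,5,-1.4,0,-2.3,0.8,0,1.5,5,-2.2,0,-3.8,0.8,0,1.5,5,-3,0,-5.3,0.8,0,1.5,5,-3.6,-0.1,-6.4,0.8,0,1.5,5,-4,-0.1,-7.2,0.8,0,1.5,5,-4.1,-0.1,-7.4,0.8,0,1.5,5,-4.1,-0.1,-7.4,0.8,0,1.5,5,-4.1,-0.1,-7.4,0.8,0,1.5,4,-4.1,-0.1,-7.4,0.8,0,1.5,3], "newtons": 40}}

```text
t: 14.48
tcp_pos: [0.5692, -0.2402, 0.104]
eef_rot: [-179.8, 27.9, 3.7]
ft_force: [-0.2, 0.6, -0.2]
opening: 0.36
```

```bash
python3 - <<'E'
from h import *
np.set_printoptions(precision=4,suppress=True)
s=manip.sense();print(s["joints"],s["tcp_pos"],s["eef_rot"],s["opening"]*85.4,s["ft_force"])
a=manip.snapshot("wrist")[:,:,::-1];cv2.imwrite("pics/w14.png",a)
a=manip.snapshot("side")[:,:,::-1];cv2.imwrite("pics/s14.png",cv2.resize(a[170:320,230:380],None,fx=4,fy=4,interpolation=cv2.INTER_CUBIC))
E
```

```text
[-20.2986  31.9149  56.1499 -12.1728 117.2547  62.9022] [ 0.5692 -0.2402  0.104 ] [-179.8372   27.8757    3.6848] 30.74313103397562 [-0.1765  0.6    -0.1606]
```

View pics/w14.png

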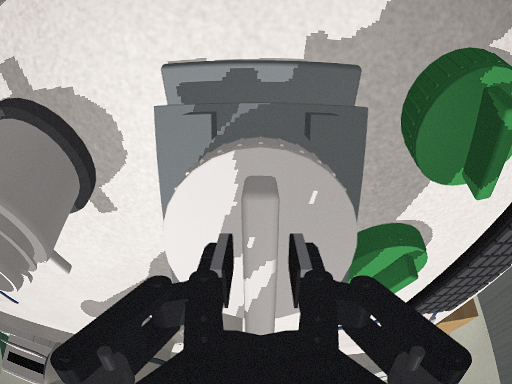

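View pics/s14.png

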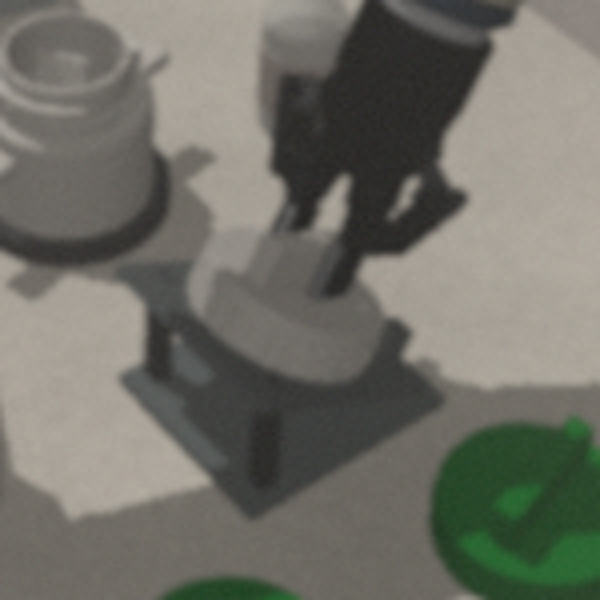

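>>> {"api": "servo_tool", "payload": {"steps": [0,0,0,0,0,0,2.4,0,0,0,0,0,0,1.6,0,0,0,0,0,0,1.2,0,0,0,0,0,0,1.2,0,0,0,0,0,0,1.2,0,0,0,0,0,0,1.2,0,0,0,0,0,0,1.2,0,0,0,0,0,0,1.2,0,0,0,0,0,0,1.2,0,0,0,0,0,0,1.2], "newtons": 60}}

```text
t: 15.42
tcp_pos: [0.5694, -0.2399, 0.1035]
eef_rot: [-179.8, 27.9, 3.7]
ft_force: [2.9, 0.4, 5.1]
opening: 0.176
```

```bash
python3 - <<'E'
from h import *
np.set_printoptions(precision=4,suppress=True)
import pickle
s=manip.sense();print(s["tcp_pos"],s["eef_rot"],s["opening"]*85.4,s["ft_force"])
c=manip.calibration("wrist");pickle.dump(c,open("w15.pkl","wb"))
a=manip.snapshot("wrist")[:,:,::-1];cv2.imwrite("pics/w15.png",a)
E
```

```text
[ 0.5694 -0.2399  0.1035] [-179.8106   27.8899    3.7192] 15.003424566212484 [2.9402 0.3898 5.1283]
```

View pics/w15.png

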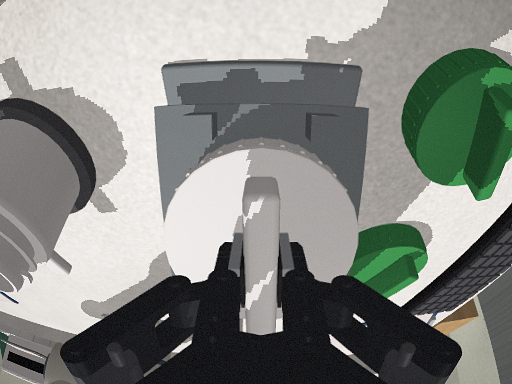

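```bash
python3 - <<'E'
import cv2
a=cv2.imread("pics/w15.png");cv2.imwrite("pics/w15b.png",cv2.resize(a[125:345,150:370],None,fx=2.7,fy=2.7,interpolation=cv2.INTER_CUBIC))
cv2.imwrite("pics/w15c.png",cv2.resize(a[160:220,220:300],None,fx=8,fy=8,interpolation=cv2.INTER_CUBIC))
E
```

```text
(no output)
```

View pics/w15b.png

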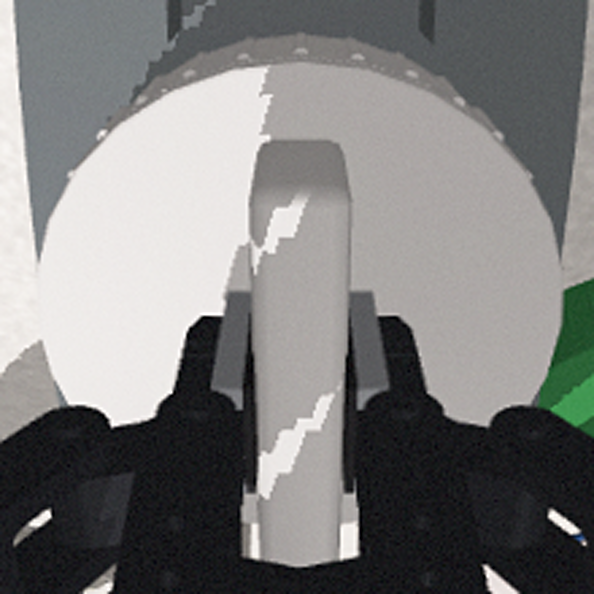

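View pics/w15c.png

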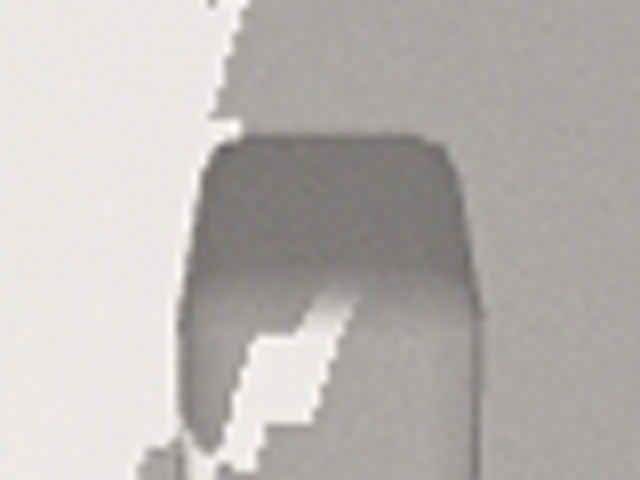

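```bash
python3 - <<'E'
from h import *
import pickle
from scipy.spatial.transform import Rotation as Ro
np.set_printoptions(precision=4,suppress=True)
c=pickle.load(open("w15.pkl","rb"))
R=Ro.from_euler("xyz",[-179.8106,27.8899,3.7192],degrees=True).as_matrix();T=np.array([.5694,-.2399,.1035])
def pt(px,d):
    o,v=ray("wrist",px,c);o=R.T@(o-T);v=R.T@v;return o+v*(d-o[2])/v[2]
for d in(.008,.011,.014,.017):
    print(d,"barbase",pt((260.6,176.6),d),"disc far",pt((260,148),d),"L",pt((163.7,229),d),"Rr",pt((358.5,229),d),"bartop",pt((261,196.5),d-.03))
    # circle fit to rim pts
    P=np.array([pt((150+u/2.7,125+v/2.7),d)[:2] for u,v in[(37,290),(100,145),(180,85),(260,62),(400,78),(500,142),(563,290),(550,220),(60,200)]])
    s=np.linalg.lstsq(np.c_[2*P,np.ones(len(P))],(P**2).sum(1),rcond=None)[0];print("  circ",s[:2],np.sqrt(s[2]+s[0]**2+s[1]**2))
print(proj("wrist",T,c),R)
E
```

```text
0.008 barbase [0.0416 0.0003 0.008 ] disc far [0.0558 0.     0.008 ] L [ 0.0124 -0.0521  0.008 ] Rr [0.0123 0.0533 0.008 ] bartop [ 0.0424  0.0005 -0.022 ]
  circ [0.0026 0.0007] 0.053448194982319314
0.011 barbase [0.0408 0.0003 0.011 ] disc far [0.0552 0.     0.011 ] L [ 0.0109 -0.0533  0.011 ] Rr [0.0108 0.0545 0.011 ] bartop [ 0.0413  0.0005 -0.019 ]
  circ [0.0009 0.0007] 0.05460310796497045
0.014 barbase [0.0399 0.0003 0.014 ] disc far [0.0547 0.     0.014 ] L [ 0.0093 -0.0544  0.014 ] Rr [0.0093 0.0556 0.014 ] bartop [ 0.0402  0.0005 -0.016 ]
  circ [-0.0008  0.0007] 0.055758020947621605
0.017 barbase [0.039  0.0003 0.017 ] disc far [0.0541 0.     0.017 ] L [ 0.0078 -0.0555  0.017 ] Rr [0.0078 0.0568 0.017 ] bartop [ 0.0391  0.0005 -0.013 ]
  circ [-0.0026  0.0007] 0.056912933930272705
(np.float64(260.0136682011638), np.float64(258.6689540382072)) [[ 0.882   0.0633 -0.467 ]
 [ 0.0573 -0.998  -0.027 ]
 [-0.4678 -0.0029 -0.8838]]
```

Lid is gripped: bar width 15 mm reads, the bar's middle lies within 1 mm of the TCP, and the fingertips are against the lid's top face. Now I refine the pot position from the pictures I already have.

```bash
python3 - <<'E'
from h import *
import pickle
np.set_printoptions(precision=4,suppress=True)
im=cv2.imread("pics/top0.png");g=cv2.cvtColor(im,cv2.COLOR_BGR2GRAY)
roi=g[160:230,220:295]; 
m=(roi<45).astype(np.uint8)
cs,_=cv2.findContours(m,cv2.RETR_EXTERNAL,cv2.CHAIN_APPROX_NONE)
# mouth: dark region containing (255,190)
for k in cs:
    if len(k)>20:
        e=cv2.fitEllipse(k);print(len(k),np.array(e[0])+[220,160],e[1])
cv2.imwrite("pics/t0pot.png",cv2.resize(im[150:235,215:300],None,fx=7,fy=7,interpolation=cv2.INTER_CUBIC))
a=cv2.imread("pics/w12.png");cv2.imwrite("pics/w12pot.png",cv2.resize(a[60:225,35:190],None,fx=3.6,fy=3.6,interpolation=cv2.INTER_CUBIC))
E
```

```text
98 [252.9982 195.4295] (43.97808074951172, 50.39699172973633)
88 [254.8204 191.1128] (28.7279052734375, 30.569198608398438)
107 [264.2212 193.8611] (34.35816955566406, 46.2509651184082)
```

View pics/t0pot.png

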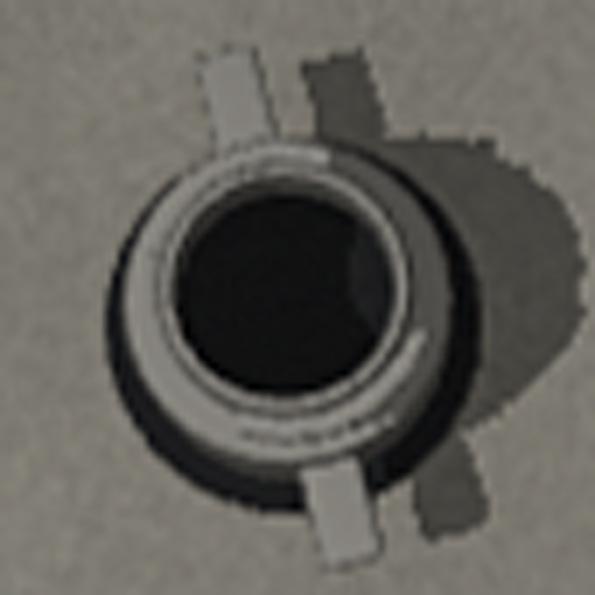

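View pics/w12pot.png

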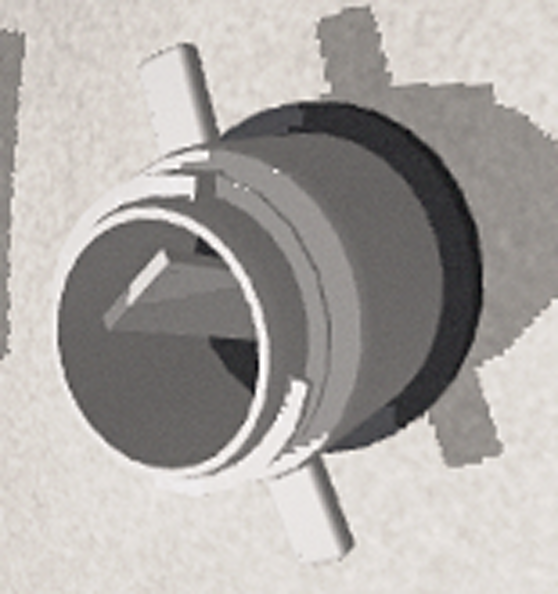

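```bash
python3 - <<'E'
from h import *
import pickle
np.set_printoptions(precision=4,suppress=True)
def circ(P):
    P=np.array(P)[:,:2];s=np.linalg.lstsq(np.c_[2*P,np.ones(len(P))],(P**2).sum(1),rcond=None)[0];r=np.sqrt(s[2]+s[:2]@s[:2]);return s[:2],r,np.abs(np.linalg.norm(P-s[:2],axis=1)-r).max()
t=lambda p:(215+(p[0]+.5)/7-.5,150+(p[1]+.5)/7-.5)
print("top c",onz("top",t((286,287)),.125))
print("top rim",circ([onz("top",t(p),.125) for p in[(160,285),(411,285),(286,412),(195,375),(375,375),(200,195),(375,200)]]))
c=pickle.load(open("w12.pkl","rb"))
w=lambda p:(35+(p[0]+.5)/3.6-.5,60+(p[1]+.5)/3.6-.5)
print("w12 rim",circ([onz("wrist",w(p),.125,c) for p in[(57,335),(95,235),(155,207),(215,225),(255,270),(270,340),(258,400),(230,445),(85,420),(140,463)]]))
# ears end midpoints, z=.076 
A=[onz("wrist",w(p),.076,c) for p in[(168,52),(313,563)]];print("w12 ears",A,np.mean(A,axis=0))
A2=[onz("top",t(p),.076) for p in[(229,48),(351,566)]];print("top ears",A2,np.mean(A2,axis=0))
for A in(A,A2):
    d=A[0]-A[1];print(np.linalg.norm(d),np.degrees(np.arctan2(d[1],d[0])))
# ear edges
print("top base",circ([onz("top",t(p),.0) for p in[(108,320),(480,320),(290,512),(180,470),(430,440),(140,420)]]))
E
```

```text
top c [ 0.5424 -0.0213  0.125 ]
top rim (array([ 0.5425, -0.021 ]), np.float64(0.04241132495882419), np.float64(0.00020245336546114573))
w12 rim (array([ 0.5426, -0.0231]), np.float64(0.04009721704535764), np.float64(0.001933346555737507))
w12 ears [array([ 0.6302, -0.0007,  0.076 ]), array([ 0.4511, -0.0429,  0.076 ])] [ 0.5406 -0.0218  0.076 ]
top ears [array([0.6336, 0.003 , 0.076 ]), array([ 0.4513, -0.0448,  0.076 ])] [ 0.5425 -0.0209  0.076 ]
0.18406390929595806 13.273977017734373
0.1884802269059811 14.67408946189442
top base (array([ 0.5446, -0.02  ]), np.float64(0.0690052916327943), np.float64(0.0017787970326543362))
```

>>> {"api": "servo_tool", "payload": {"steps": [0.5,0,0.9,0,0,0,1.2,1.2,0,2.4,0,0,0,1.2,2,0,4.5,0,0,0,1.2,2,0,8,0,0,0,1.2,2,0,11,0,0,0,1.2,2,0,14,0.4,-6,0,1.2,1.5,0,15,0.8,-13,0,1.2,1,0,15,1.2,-20,0,1.2,0.5,0,15,1.8,-27.9,0,1.2,0.5,0,15,1.8,-27.9,0,1.2], "newtons": 80}}

```text
t: 16.3
tcp_pos: [0.5697, -0.2397, 0.252]
eef_rot: [-179.7, -0.1, 3.6]
ft_force: [-2.4, 0.1, -2.6]
opening: 0.177
```

```bash
python3 - <<'E'
from h import *
np.set_printoptions(precision=4,suppress=True)
s=manip.sense();print(s["joints"],s["tcp_pos"],s["eef_rot"],s["opening"]*85.4,s["ft_force"],s["moment"])
cv2.imwrite("pics/w16.png",manip.snapshot("wrist")[:,:,::-1])
E
```

```text
[-26.1218   8.202   66.3106   0.2916 105.5202  60.3736] [ 0.5697 -0.2397  0.252 ] [-179.7396   -0.1106    3.5823] 15.074379689661653 [-2.3925  0.1225 -2.6389] [0.03   0.1067 0.0062]
```

View pics/w16.png

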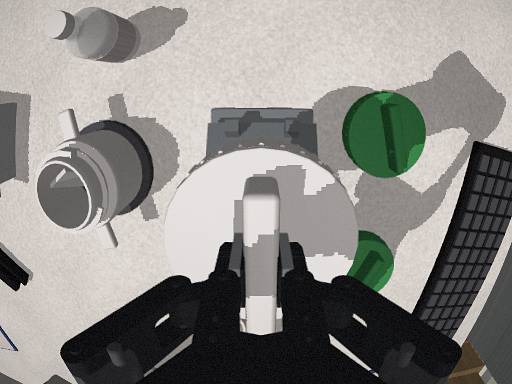

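>>> {"api": "servo_tool", "payload": {"steps": [-0.4,3,0,0,0,2,1.2,-0.9,7,0,0,0,4,1.2,-1.4,11,0,0,0,6,1.2,-1.9,15,0,0,0,8,1.2,-2.4,19,-0.5,0,0,10,1.2,-2.7,21.5,-2,0,0,10.6,1.2,-2.7,21.9,-4,0,0,10.6,1.2,-2.7,21.9,-6,0,0,10.6,1.2,-2.7,21.9,-6.7,0,0,10.6,1.2,-2.7,21.9,-6.7,0,0,10.6,1.2]}}

```text
t: 17.18
tcp_pos: [0.5462, -0.0206, 0.1823]
eef_rot: [-179.7, 0.4, 14.4]
ft_force: [-0.5, 0.2, -1.0]
opening: 0.17
```

```bash
python3 - <<'E'
from h import *
np.set_printoptions(precision=4,suppress=True)
s=manip.sense();print(s["joints"],s["tcp_pos"],s["eef_rot"],s["opening"]*85.4,s["ft_force"],s["moment"])
cv2.imwrite("pics/w17.png",manip.snapshot("wrist")[:,:,::-1])
a=manip.snapshot("side")[:,:,::-1];cv2.imwrite("pics/s17.png",cv2.resize(a[100:250,170:320],None,fx=4,fy=4,interpolation=cv2.INTER_CUBIC))
E
```

```text
[-5.8163 -2.7865 84.6957  0.1423 98.6155 69.8443] [ 0.5462 -0.0206  0.1823] [-179.6869    0.444    14.3613] 14.479961815175091 [-0.5096  0.1649 -1.0021] [ 0.003   0.0136 -0.0112]
```

View pics/w17.png

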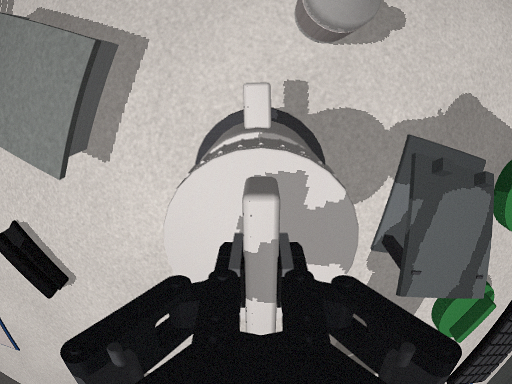

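View pics/s17.png

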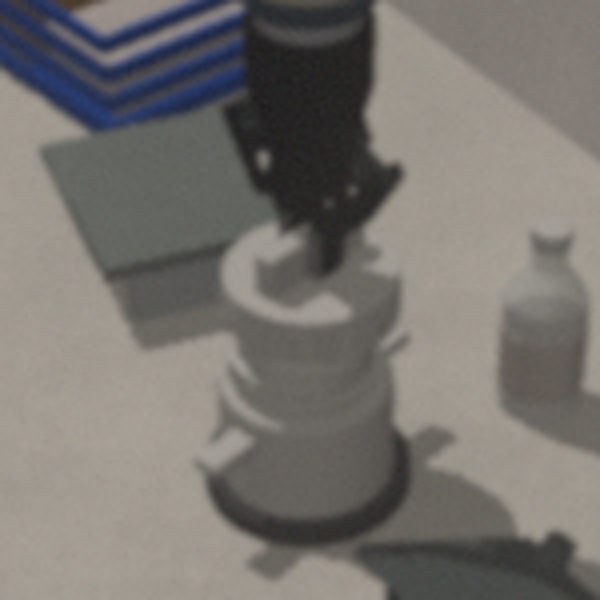

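```bash
python3 - <<'E'
from h import *
np.set_printoptions(precision=4,suppress=True)
s=manip.sense();print(s["tcp_pos"],s["eef_rot"])
c=manip.calibration("wrist")
e=onz("wrist",(257.5,84),.076,c);print(e, "pred",.5424+.094*np.cos(np.radians(14.3)),-.0215+.094*np.sin(np.radians(14.3)))
a=cv2.imread("pics/w17.png");cv2.imwrite("pics/w17a.png",cv2.resize(a[70:180,180:340],None,fx=5,fy=5,interpolation=cv2.INTER_CUBIC))
E
```

```text
[ 0.5472 -0.0213  0.1857] [-179.7802    0.1312   14.3014]
[0.6315 0.003  0.076 ] pred 0.6334874787522458 0.0017179071959378366
```

View pics/w17a.png

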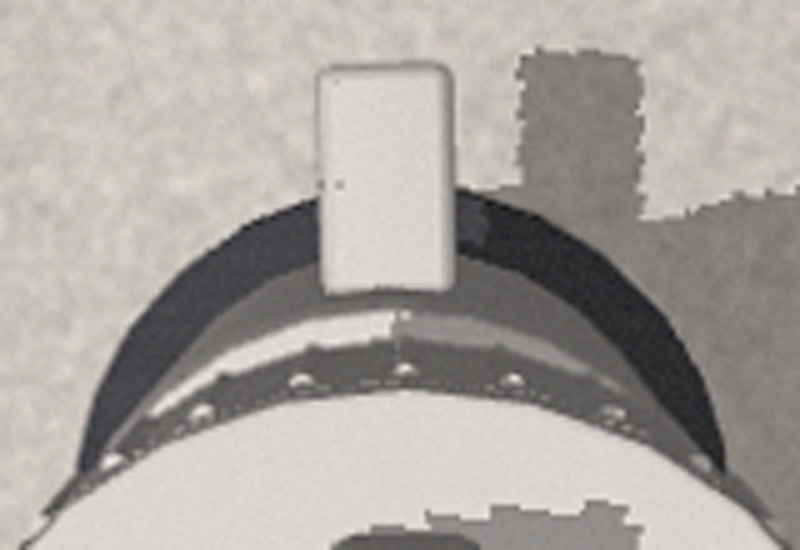

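>>> {"api": "servo_tool", "payload": {"steps": [-0.45,0.05,0,0,0,0,1.2,-0.45,0.05,0,0,0,0,1.2,-0.45,0.05,-1,0,0,0,1.2,-0.45,0.05,-1.8,0,0,0,1.2,-0.45,0.05,-2.3,0,0,0,1.2,-0.45,0.05,-2.3,0,0,0,1.2,-0.45,0.05,-2.4,0,0,0,1.2,-0.45,0.05,-2.4,0,0,0,1.2,-0.45,0.05,-2.4,0,0,0,1.2,-0.45,0.05,-2.4,0,0,0,1.2]}}

```text
t: 18.12
tcp_pos: [0.5422, -0.0205, 0.1618]
eef_rot: [-179.8, 0.0, 14.3]
ft_force: [-0.3, -1.1, -1.4]
opening: 0.179
```

```bash
python3 - <<'E'
from h import *
np.set_printoptions(precision=4,suppress=True)
s=manip.sense();print(s["tcp_pos"],s["eef_rot"],s["opening"]*85.4,s["ft_force"],s["moment"])
E
```

```text
[ 0.5422 -0.0205  0.1618] [-179.7911    0.0304   14.3146] 15.253014434217228 [-0.2968 -1.1314 -1.3657] [-0.0494  0.0105  0.0086]
```

Slow descent to contact, 1 mm at a time.

>>> {"api": "servo_tool", "payload": {"steps": [0,0,-0.1,0,0,0,1.2,0,0,-0.1,0,0,0,1.2,0,0,-0.2,0,0,0,1.2,0,0,-0.2,0,0,0,1.2,0,0,-0.3,0,0,0,1.2,0,0,-0.3,0,0,0,1.2,0,0,-0.35,0,0,0,1.2,0,0,-0.35,0,0,0,1.2,0,0,-0.35,0,0,0,1.2,0,0,-0.35,0,0,0,1.2]}}

```text
t: 18.95
tcp_pos: [0.5421, -0.0205, 0.1578]
eef_rot: [-179.8, 0.1, 14.3]
ft_force: [0.3, 0.3, -1.5]
opening: 0.172
```

```bash
python3 - <<'E'
from h import *
np.set_printoptions(precision=4,suppress=True)
s=manip.sense();print(s["tcp_pos"],s["eef_rot"],s["opening"]*85.4,s["ft_force"],s["moment"])
a=manip.snapshot("side")[:,:,::-1];cv2.imwrite("pics/s19.png",cv2.resize(a[120:230,200:310],None,fx=5.4,fy=5.4,interpolation=cv2.INTER_CUBIC))
E
```

```text
[ 0.5421 -0.0205  0.1578] [-179.7734    0.0686   14.3111] 14.726661016487471 [ 0.2933  0.2862 -1.4965] [-0.0169 -0.0086  0.0023]
```

View pics/s19.png

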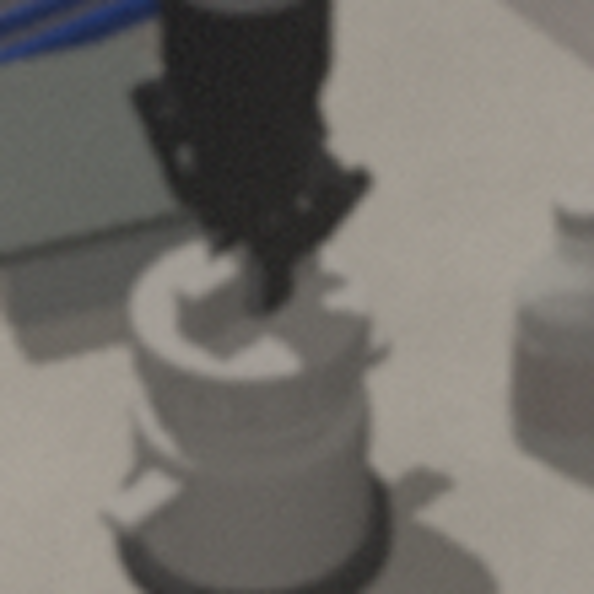

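>>> {"api": "servo_tool", "payload": {"steps": [0,0,-0.1,0,0,0,1.2,0,0,-0.1,0,0,0,1.2,0,0,-0.1,0,0,0,1.2,0,0,-0.15,0,0,0,1.2,0,0,-0.15,0,0,0,1.2,0,0,-0.2,0,0,0,1.2,0,0,-0.2,0,0,0,1.2,0,0,-0.2,0,0,0,1.2,0,0,-0.2,0,0,0,1.2,0,0,-0.2,0,0,0,1.2]}}

```text
t: 19.83
tcp_pos: [0.5421, -0.0205, 0.1565]
eef_rot: [-179.8, 0.0, 14.3]
ft_force: [-3.6, 0.3, 5.2]
opening: 0.174
```

>>> {"api": "servo_tool", "payload": {"steps": [-0.1,0,0,0,0,0,1.2,-0.1,0,0,0,0,0,1.2,-0.1,0,0,0,0,0,1.2,-0.1,0,0,0,0,0,1.2,-0.1,0,-0.05,0,0,0,1.2,-0.1,0,-0.05,0,0,0,1.2,-0.1,0,-0.05,0,0,0,1.2,-0.1,0,-0.05,0,0,0,1.2,-0.1,0,-0.05,0,0,0,1.2,-0.1,0,-0.05,0,0,0,1.2]}}

```text
t: 20.67
tcp_pos: [0.5418, -0.0205, 0.1564]
eef_rot: [-179.8, -0.1, 14.3]
ft_force: [1.8, -0.3, 6.1]
opening: 0.172
```

```bash
python3 - <<'E'
from h import *
import pickle
np.set_printoptions(precision=4,suppress=True)
s=manip.sense();print(s["tcp_pos"],s["eef_rot"],s["opening"]*85.4,s["ft_force"],s["moment"])
pickle.dump(manip.calibration("wrist"),open("w20.pkl","wb"))
a=manip.snapshot("wrist")[:,:,::-1];cv2.imwrite("pics/w20.png",a)
a=manip.snapshot("side")[:,:,::-1];cv2.imwrite("pics/s20.png",cv2.resize(a[120:230,200:310],None,fx=5.4,fy=5.4,interpolation=cv2.INTER_CUBIC))
E
```

```text
[ 0.5418 -0.0205  0.1564] [-179.8227   -0.0773   14.3135] 14.699937251639561 [ 1.8005 -0.324   6.1079] [ 0.022  -0.3305  0.0125]
```

View pics/s20.png

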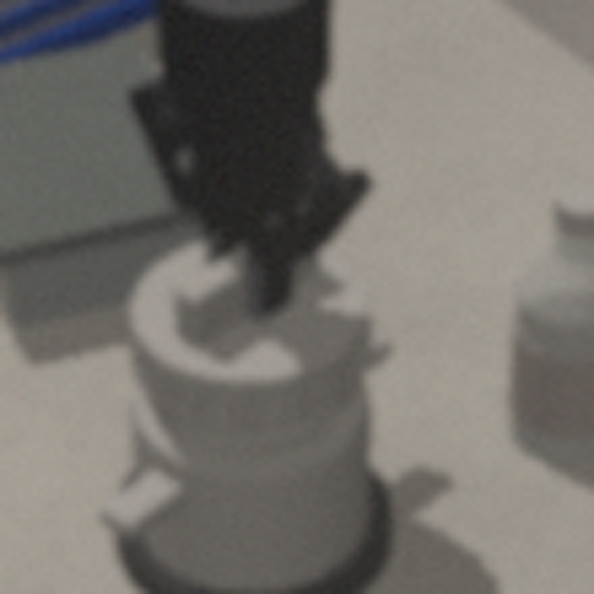

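View pics/w20.png

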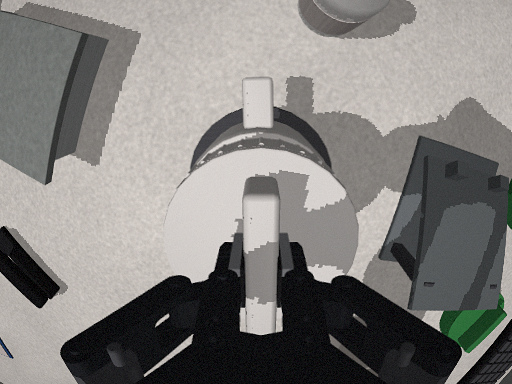

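The lid rests at TCP z = 0.1564, so its origin is about 0.114, or 11 mm below the rim as it should be. Level, and the bar at 14.3° matches the ears. Now turn anticlockwise.

>>> {"api": "servo_tool", "payload": {"steps": [0,0,0,0,0,6,1.2,0,0,0,0,0,12,1.2,0,0,0,0,0,18,1.2,0,0,0,0,0,24,1.2,0,0,0,0,0,30,1.2,0,0,0,0,0,36,1.2,0,0,0,0,0,42,1.2,0,0,0,0,0,48,1.2,0,0,0,0,0,53,1.2,0,0,0,0,0,53,1.2]}}

```text
t: 21.6
tcp_pos: [0.5416, -0.0206, 0.1564]
eef_rot: [-179.9, 0.0, 67.6]
ft_force: [0.0, -0.1, 8.2]
opening: 0.172
```

```bash
python3 - <<'E'
from h import *
np.set_printoptions(precision=4,suppress=True)
s=manip.sense();print(s["joints"],s["tcp_pos"],s["eef_rot"],s["opening"]*85.4,s["ft_force"],s["moment"])
a=manip.snapshot("wrist")[:,:,::-1];cv2.imwrite("pics/w21.png",a)
E
```

```text
[-5.7718 -3.6368 88.1361 -0.0033 95.6233 16.6474] [ 0.5416 -0.0206  0.1564] [-179.8834    0.0382   67.5805] 14.721719407885514 [ 0.0362 -0.1392  8.2311] [ 0.0465 -0.0694  0.2022]
```

View pics/w21.png

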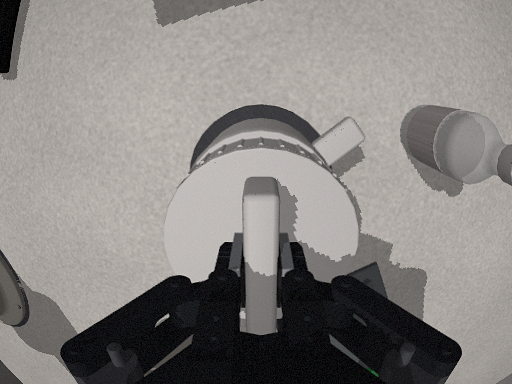

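At 53° the lid is still on the crest (8 N). Continue to 95°, then lower.

>>> {"api": "servo_tool", "payload": {"steps": [0,0,0,0,0,6,1.2,0,0,0,0,0,12,1.2,0,0,0,0,0,18,1.2,0,0,0,0,0,24,1.2,0,0,0,0,0,30,1.2,0,0,0,0,0,36,1.2,0,0,0,0,0,42,1.2,0,0,0,0,0,42,1.2,0,0,-0.2,0,0,42,1.2,0,0,-0.2,0,0,42,1.2]}}

```text
t: 22.48
tcp_pos: [0.5406, -0.0205, 0.152]
eef_rot: [-179.7, 0.0, 109.1]
ft_force: [0.1, 0.1, -1.2]
opening: 0.171
```

>>> {"api": "servo_tool", "payload": {"steps": [0,0,-0.1,0,0,0,1.2,0,0,-0.2,0,0,0,1.2,0,0,-0.3,0,0,0,1.2,0,0,-0.4,0,0,0,1.2,0,0,-0.5,0,0,0,1.2,0,0,-0.6,0,0,0,1.2,0,0,-0.7,0,0,0,1.2,0,0,-0.7,0,0,0,1.2,0,0,-0.7,0,0,0,1.2,0,0,-0.7,0,0,0,1.2]}}

```text
t: 23.32
tcp_pos: [0.5411, -0.0205, 0.1463]
eef_rot: [-179.8, 0.1, 109.3]
ft_force: [0.2, 0.4, -1.9]
opening: 0.174
```

```bash
python3 - <<'E'
from h import *
np.set_printoptions(precision=4,suppress=True)
s=manip.sense();print(s["joints"],s["tcp_pos"],s["eef_rot"],s["opening"]*85.4,s["ft_force"],s["moment"])
a=manip.snapshot("wrist")[:,:,::-1];cv2.imwrite("pics/w22.png",a)
a=manip.snapshot("side")[:,:,::-1];cv2.imwrite("pics/s22.png",cv2.resize(a[120:230,200:310],None,fx=5.4,fy=5.4,interpolation=cv2.INTER_CUBIC))
E
```

```text
[ -5.6728  -3.5226  89.0519  -0.1583  94.6437 -24.9937] [ 0.5411 -0.0205  0.1463] [-179.7765    0.0699  109.3085] 14.882513656228506 [ 0.2044  0.3732 -1.9132] [-0.0134  0.0058 -0.0255]
```

View pics/w22.png

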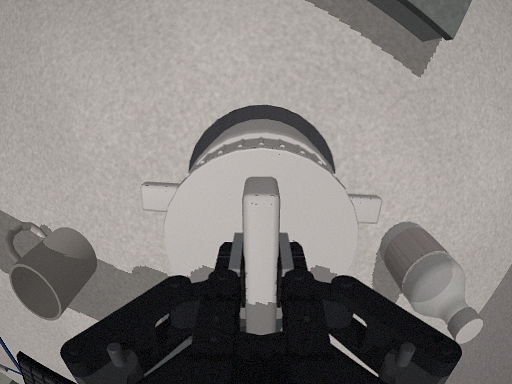

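View pics/s22.png

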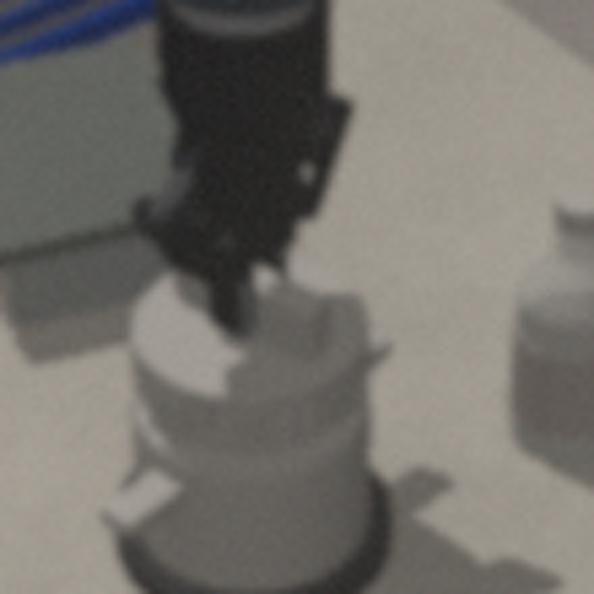

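>>> {"api": "servo_tool", "payload": {"steps": [0,0,-0.05,0,0,0,1.2,0,0,-0.1,0,0,0,1.2,0,0,-0.15,0,0,0,1.2,0,0,-0.2,0,0,0,1.2,0,0,-0.2,0,0,0,1.2,0,0,-0.25,0,0,0,1.2,0,0,-0.25,0,0,0,1.2,0,0,-0.25,0,0,0,1.2,0,0,-0.25,0,0,0,1.2,0,0,-0.25,0,0,0,1.2]}}

```text
t: 24.25
tcp_pos: [0.5411, -0.0206, 0.1442]
eef_rot: [-179.8, 0.1, 109.3]
ft_force: [-0.4, -1.0, 2.3]
opening: 0.174
```

In the thread start: contact at a 12.2 mm drop. Now clockwise, following the 3 mm sink.

>>> {"api": "servo_tool", "payload": {"steps": [0,0,-0.02,0,0,-6,1.2,0,0,-0.04,0,0,-12,1.2,0,0,-0.06,0,0,-18,1.2,0,0,-0.08,0,0,-24,1.2,0,0,-0.1,0,0,-30,1.2,0,0,-0.12,0,0,-36,1.2,0,0,-0.14,0,0,-42,1.2,0,0,-0.16,0,0,-48,1.2,0,0,-0.18,0,0,-54,1.2,0,0,-0.18,0,0,-54,1.2]}}

```text
t: 25.08
tcp_pos: [0.5416, -0.0205, 0.1429]
eef_rot: [-179.9, 0.0, 55.1]
ft_force: [0.4, -0.2, 4.6]
opening: 0.175
```

```bash
python3 - <<'E'
from h import *
np.set_printoptions(precision=4,suppress=True)
s=manip.sense();print(s["joints"],s["tcp_pos"],s["eef_rot"],s["opening"]*85.4,s["ft_force"],s["moment"])
E
```

```text
[-5.7956 -3.4516 89.335   0.0556 94.2287 29.1175] [ 0.5416 -0.0205  0.1429] [-179.8751    0.0061   55.091 ] 14.906648515038166 [ 0.4081 -0.1676  4.5674] [ 0.0632 -0.0654 -0.2083]
```

>>> {"api": "servo_tool", "payload": {"steps": [0,0,-0.02,0,0,-6,1.2,0,0,-0.04,0,0,-12,1.2,0,0,-0.06,0,0,-18,1.2,0,0,-0.08,0,0,-24,1.2,0,0,-0.1,0,0,-29,1.2,0,0,-0.12,0,0,-33,1.2,0,0,-0.13,0,0,-36,1.2,0,0,-0.13,0,0,-36,1.2,0,0,-0.13,0,0,-36,1.2,0,0,-0.13,0,0,-36,1.2], "newtons": 110}}

```text
t: 25.92
tcp_pos: [0.542, -0.0203, 0.1416]
eef_rot: [-179.8, -0.1, 19.5]
ft_force: [4.1, 3.3, 5.0]
opening: 0.169
```

```bash
python3 - <<'E'
from h import *
np.set_printoptions(precision=4,suppress=True)
s=manip.sense();print(s["joints"],s["tcp_pos"],s["eef_rot"],s["opening"]*85.4,s["ft_force"],s["moment"])
a=manip.snapshot("wrist")[:,:,::-1];cv2.imwrite("pics/w23.png",a)
E
```

```text
[-5.8615 -3.4907 89.5048  0.2039 93.9827 64.6667] [ 0.542  -0.0203  0.1416] [-179.8176   -0.0901   19.4858] 14.407337732457163 [4.056  3.2528 5.0439] [ 0.0097 -0.7964 -0.0225]
```

View pics/w23.png

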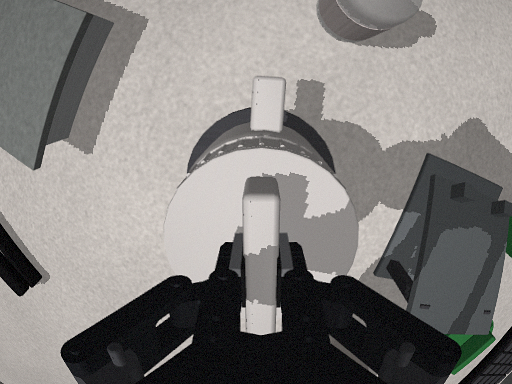

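>>> {"api": "servo_tool", "payload": {"steps": [0.05,0.03,-0.02,0,0,-2,1.2,0.05,0.03,-0.03,0,0,-4,1.2,0.05,0.03,-0.04,0,0,-5,1.2,0.05,0.03,-0.05,0,0,-6,1.2,0.05,0.03,-0.05,0,0,-7,1.2,0.05,0.03,-0.05,0,0,-8,1.2,0.05,0.03,-0.05,0,0,-9,1.2,0.05,0.03,-0.05,0,0,-10,1.2,0.05,0.03,-0.05,0,0,-10,1.2,0.05,0.03,-0.05,0,0,-10,1.2]}}

```text
t: 26.8
tcp_pos: [0.5418, -0.0199, 0.1417]
eef_rot: [-179.8, -0.0, 9.8]
ft_force: [0.1, -1.2, 9.5]
opening: 0.167
```

```bash
python3 - <<'E'
from h import *
np.set_printoptions(precision=4,suppress=True)
s=manip.sense();print(s["joints"],s["tcp_pos"],s["eef_rot"],s["opening"]*85.4,s["ft_force"],s["moment"])
E
```

```text
[-5.7958 -3.4822 89.485   0.1651 94.0381 74.41  ] [ 0.5418 -0.0199  0.1417] [-179.8304   -0.0048    9.8058] 14.225169810719672 [ 0.144  -1.1839  9.4989] [-0.2313  0.0239  3.4457]
```

```bash
python3 - <<'E'
from h import *
a=manip.snapshot("wrist")[:,:,::-1];cv2.imwrite("pics/w24.png",a);cv2.imwrite("pics/w24a.png",cv2.resize(a[60:200,180:340],None,fx=4.2,fy=4.2,interpolation=cv2.INTER_CUBIC))
E
```

```text
(no output)
```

View pics/w24.png

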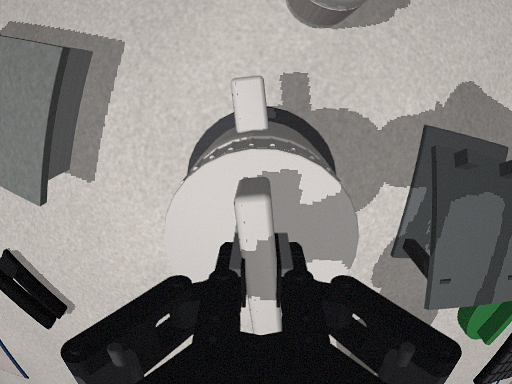

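The stop is firm at 3.4 N·m. The bar has slipped about 6° in the grip and is parallel to the ear. Release and rise.

>>> {"api": "servo_tool", "payload": {"steps": [0,0,0,0,0,2,1.6,0,0,0,0,0,2,3,0,0,0,0,0,2,4,0,0,0,0,0,2,4,0,0,0,0,0,2,4,0,0,0,0,0,2,4,0,0,1,0,0,2,4,0,0,3,0,0,2,4,0,0,6,0,0,2,4,0,0,9,0,0,2,4]}}

```text
t: 27.68
tcp_pos: [0.5409, -0.0205, 0.2303]
eef_rot: [-179.8, 0.2, 11.3]
ft_force: [0.5, -0.7, 0.3]
opening: 0.47
```

>>> {"api": "servo_tool", "payload": {"steps": [-1,3,2,0,0,0,4,-2,6,4,0,0,0,4,-3,10,5,0,0,0,4,-4,14,5,0,0,0,4,-5,18,5,0,0,0,4,-5,21,5,0,0,0,4,-5,21,5,0,0,0,4,-5,21,5,0,0,0,4,-5,21,5,0,0,0,4,-5,21,5,0,0,0,4]}}

```text
t: 28.52
tcp_pos: [0.4918, 0.1887, 0.2802]
eef_rot: [-179.8, 0.1, 11.2]
ft_force: [-0.4, -0.3, -0.3]
opening: 0.473
```

```bash
python3 - <<'E'
from h import *
import pickle
np.set_printoptions(precision=4,suppress=True)
s=manip.sense();print(s["t"],s["tcp_pos"],s["opening"]*85.4,s["ft_force"])
for n in("top","side","wrist"):
    a=manip.snapshot(n)[:,:,::-1];cv2.imwrite(f"pics/{n}25.png",a)
a=cv2.imread("pics/top25.png");cv2.imwrite("pics/t25a.png",cv2.resize(a[150:235,215:300],None,fx=7,fy=7,interpolation=cv2.INTER_CUBIC))
a=cv2.imread("pics/side25.png");cv2.imwrite("pics/s25a.png",cv2.resize(a[140:240,200:300],None,fx=6,fy=6,interpolation=cv2.INTER_CUBIC))
E
```

```text
28.5167 [0.4918 0.1887 0.2802] 40.38427605372604 [-0.4301 -0.3054 -0.2847]
```

View pics/t25a.png

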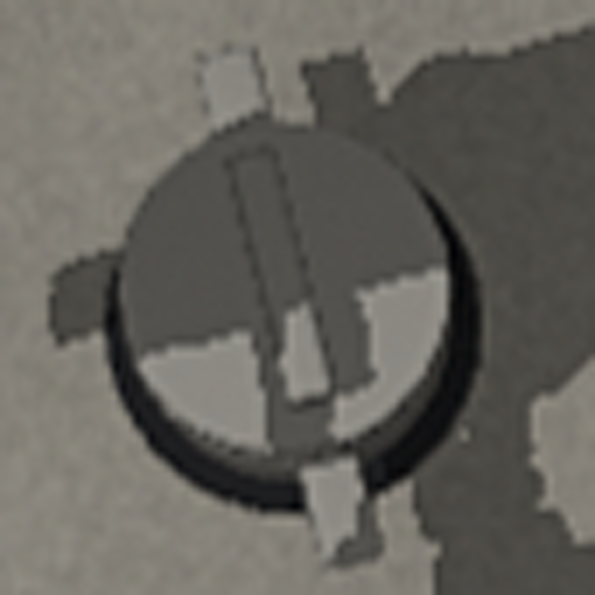

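View pics/s25a.png

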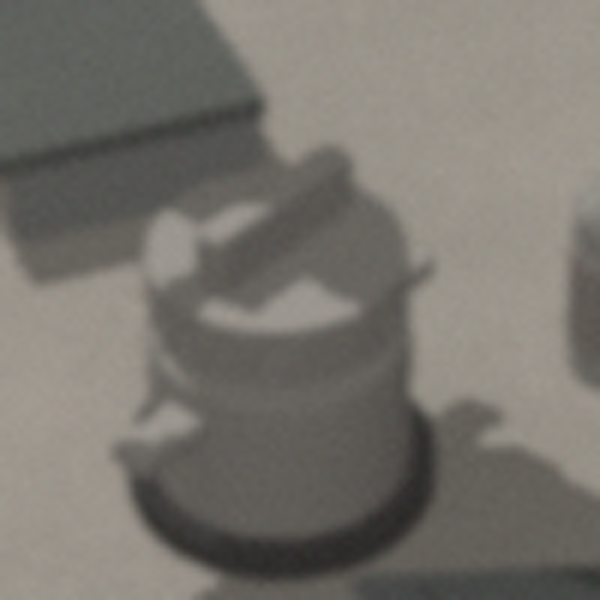

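View pics/top25.png

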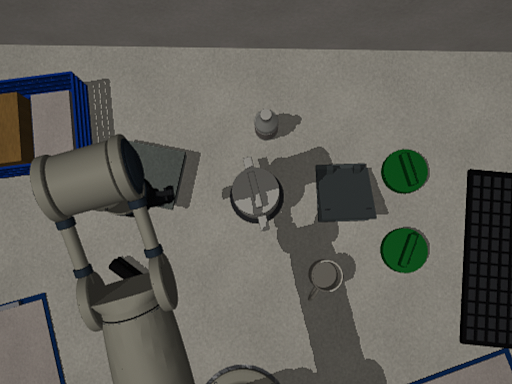

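```bash
python3 - <<'E'
from h import *
np.set_printoptions(precision=4,suppress=True)
t=lambda p:(215+(p[0]+.5)/7-.5,150+(p[1]+.5)/7-.5)
z=.160
A=onz("top",t((252,154)),z);B=onz("top",t((308,398)),z);d=A-B
print(A,B,(A+B)/2,np.linalg.norm(d),np.degrees(np.arctan2(d[1],d[0])))
P=np.array([onz("top",t(p),.130)[:2] for p in[(120,285),(449,285),(190,150),(380,150),(285,122),(150,380),(420,370)]])
s=np.linalg.lstsq(np.c_[2*P,np.ones(len(P))],(P**2).sum(1),rcond=None)[0];print(s[:2],np.sqrt(s[2]+s[:2]@s[:2]))
E
```

```text
[ 0.5817 -0.0102  0.16  ] [ 0.5018 -0.0306  0.16  ] [ 0.5418 -0.0204  0.16  ] 0.0824768894986371 14.355586477775274
[ 0.5433 -0.0205] 0.05504974572532312
```

Bar at 14.4° against the ears at 13.3–14.7°, lid centred within about 1 mm, and the robot clear. Handing in.

```bash
python3 - <<'E'
from cell import manip
print(manip.hand_in())
E
```

```text
the job is handed in; nothing more can be done
None
```

The job is done and handed in at about 28.7 s of the 72 s allowed. The hand-in reports no verdict, so what follows rests on my own checks.

**What I did**
- **Mailer:** I held it by its sides and slid it along the riser to about 35 mm of overhang. I then regripped its front end, tipped it and let it drop into the pot. It touched the far side of the mouth with about 8 N, so I eased back 3 mm before letting go.
- **Lid:** I lifted it from the rest and set it level on the thread, about 11 mm below the rim. I turned it back 95°, where it dropped 12 mm into the thread start. Then I screwed it clockwise until it stopped at 3.4 N·m and let go.

**Last checks**
- **Lid angle and centring:** the bar lies at 14.4° and the ears at 13.3–14.7°, depending on the view. The lid is centred within about 1 mm.
- **Lid height:** from the tool height it sits about 25.5 mm below the rim (26 mm is nominal when tight). I did not measure this separately in a picture after letting go.
- **Mailer:** its label was seen inside the pot mouth before the lid went on. That its ends are below the rim follows from the sizes given; I did not measure it.
- **Rest of the scene:** the bottle and mug look unmoved in the last top view. The arm partly hides the stapler there, but nothing came near it. The robot was clear of everything.

**What disagreed**
- The bar slipped about 6° in the grip at the final stop.
- My first estimate of the bar's height from the pictures was about 5–7 mm off. The fingertips touching the lid's top face corrected it.

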